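# Change the washer status plates and load tags over to running

### The arm

A 6-joint arm with a two-finger parallel gripper is mounted at the origin on a cart in front of the work surface, level with it; the furniture and walls round the work are solid. World frame = base frame: x ahead of the robot, y to its left, z up, the work surface at z = 0. Lengths are in m, angles in rad, forces in N, time in s.
With the tool pointing down it reaches from about 0.375 to 0.975 m from the base axis. Payload 3.8 kg.
Tool frame: the origin (TCP) lies midway between the tips of the shut fingers; the grasp point (between the pads) lies 19 mm behind it; x points along the fingers, y is the direction in which the jaws open and shut, and the axes are right-handed (so a half turn about x gives the same grasp; the last joint's range is limited). The gripper opens to 85 mm and grips with 20 to 120 N. Pads are 22 mm wide; open, the fingers measure 114 mm over their backs; the gripper's body (76 mm by 85 mm) begins 54 mm behind the grasp point. The pads swing forward as they close: fully open they stand 13 mm farther back than shut.
Start: joints at [-1.187, 0.264, 1.604, -0, 1.274, -0.037], TCP at [0.276, -0.616, 0.231] pointing down, gripper open.
Joint ranges: [-2.63, 2.63], [-0.94, 2.18], [0.31, 2.57], [-1.31, 4.45], [0, 2.66], [-2.55, 2.55]. Speed limits (rad/s): [2.57, 2.57, 3.14, 3.14, 3.14, 3.14].

### API

Orientations are given as a rotation vector (axis times angle).
In Python, from workcell import read_state, read_camera, get_calibration, finish_job gives the robot as it stands. The module is installed in compiled form; this text tells all that it offers.
- The arm moves only by the shell command python3 -m creep 'ROWS' [FORCE]. ROWS is JSON, a list of rows, each a list of 3 entries, a list of its own where there are three numbers: the closure in counts, from 0 (fully open) to 255 (shut), then the shift along the world's x, y, z in mm, then the turn about the world's z in rad. In form: [[hand, [tx, ty, tz], spin], ...]. A call has exactly 8 rows; each row shifts and turns the commanded pose from where the row before left it; what a row does not reach is not made up. A row lasts 1/12 s, in which the tool goes at most 41.7 mm and 7.16 degrees, less where a joint would pass 70% of its speed; a pose out of reach is approached as far as the arm can. A call is refused whole if a number of a shift passes 41.7 or a number of a turn 0.125, either way. A call with a gripper value outside its range is refused whole. The fingers move at their own pace and stop on an object; FORCE is the grip in N (left out, the last holds). Time passes only in rows, so rows that do not move let the fingers close, or fill a call up. It gives the time, the measured TCP pose, the force and the opening at its end, in the units of the state.
- read_state(): the state, without advancing time (a new reading comes with each control period).
- read_camera(name): name is "scene" or "side" or "wrist"; returns (picture, depth): 384x512x3 uint8, blue, green, red; 384x512 float32, m along the optical axis (not along the pixel's ray), 0 where there is no reading.
- get_calibration(name): a dict with "K" (3x3 intrinsics, pixels), "k1" (the pictures are not rectified: a ray, as slopes to the right and down, at radius r is drawn at 1 + k1 r^2 times it, then the intrinsics apply), "eye" and "orientation" of the camera in the world. Camera axes: x right, y down, z forward; pixel columns grow to the right and rows downward; lengths in m; the calibration is good to about 2 mm. A picture is of the moment at which its call begins: read the wrist's pose just before it. get_calibration takes no time and is no camera call; for the wrist camera it gives the pose at the moment of the call.
- finish_job(): hands the job in, once; it reports no verdict.
The state is a dict: "time": time; "q": joint angles; "joint_vel": joint speeds; "joint_torque": joint torques, N m; "tool_pos": TCP position; "tcp_rot": TCP orientation; "wrist_force": force on the tool from outside, world axes, zero at the start; "torque": the same for the moment, N m; "width": opening from 0.0 (shut) to 1.0 (fully open).
Only numpy, scipy, OpenCV 4.12 (cv2) and the standard library are available. Lean on these libraries where they do the work, as an engineer would, in place of code of your own. Each camera call takes 0.05 s, during which the arm holds its last target.

### The job

The washers are starting: turn both square status plates over, by pushing each one up against the leaning fence board and tipping it back, so that they lie flat on the deck with the orange side up. Then move every load tag from the rail with the green collar to the rail with the orange collar, lifting it over the upturned end stops, and leave it hanging there; leave the pot, spool and roll-on bottle alone.

Things in the scene. Friction and masses are not known exactly. Their poses are not given: they have to be found in the camera images.
- fence: Fixed aluminium fence. Origin: on its foot line on the deck; own +x points from the plates to the board, which runs from y = -115 to +129 mm, leans back 48 deg from level, 50 mm along the slope: front top edge at x = 33, z = 37 mm, 8 mm thick, with a 6 mm high flange behind to x = 72 mm. A 14 mm high guide lies along y = 121 to 129, x = -205 to 10 mm.
- plate_1: Square status plate 84x84x10 mm, 0.12 kg: green face with a white ring, orange face with a white bar. Origin at its centre (5 mm above the deck when flat); z axis points out of the green face. Starts green up. Pushed home it leans on the fence, its edge 25 mm over the board; raise that edge up and back in an arc (pulled level, the plate may slide off).
- plate_2: Square status plate 84x84x10 mm, 0.12 kg: green face with a white ring, orange face with a white bar. Origin at its centre (5 mm above the deck when flat); z axis points out of the green face. Starts green up. Pushed home it leans on the fence, its edge 25 mm over the board; raise that edge up and back in an arc (pulled level, the plate may slide off).
- stand: Fixed tag stand. Origin under the middle of its base (70x286 mm, 12 mm high). Two 8 mm rails in line along own y, axis at z = 125 mm, held by 16 mm posts at y = +132 mm (green collar) and -132 mm (orange collar), posts 133 mm high; free inner ends at y = +20 and -20 mm are bent straight up as end stops, top at z = 141 mm. Tags start on the green (+y) rail, at least 30 mm apart.
- tag_1: Blue load tag, 0.05 kg, 10 mm thick (along own y), 50 mm wide (x), threaded on a rail by a slot 26 mm wide and 46 mm high. Origin: middle of its lower edge. The slot's upper edge, at z = 80 mm, rests on the rail; over it a 10 mm bridge 50 mm wide, then a grip tab 24 mm wide (x), 10 mm thick (y), from z = 90 to z = 120 mm. May be absent.
- tag_2: Red load tag, 0.05 kg, 10 mm thick (along own y), 50 mm wide (x), threaded on a rail by a slot 26 mm wide and 46 mm high. Origin: middle of its lower edge. The slot's upper edge, at z = 80 mm, rests on the rail; over it a 10 mm bridge 50 mm wide, then a grip tab 24 mm wide (x), 10 mm thick (y), from z = 90 to z = 120 mm. May be absent.
- tag_3: Yellow load tag, 0.05 kg, 10 mm thick (along own y), 50 mm wide (x), threaded on a rail by a slot 26 mm wide and 46 mm high. Origin: middle of its lower edge. The slot's upper edge, at z = 80 mm, rests on the rail; over it a 10 mm bridge 50 mm wide, then a grip tab 24 mm wide (x), 10 mm thick (y), from z = 90 to z = 120 mm. May be absent.
- meter_lug (a point): Fixed steel lug of the coin meter beside the plates: the middle of its front face (facing -x), 58 mm wide (y) and 40 mm high. Keep the gripper's body on the -x side of it.
- button_pot: Bystander: red-topped round pot, 58 mm wide, 50 mm high; origin under its centre.
- spool_blue: Bystander: blue thread spool, 32 mm wide, 41 mm high; origin under its centre.
- stain_rollon: Bystander: dark blue bottle with an ochre cap, 36x42x106 mm; origin under its centre.

How it is judged:
On the way, in this order (a step that is already met when the one before it is completed fails the run):
1. both plates lie flat on the deck, orange side up (angle between each of plate_1, plate_2's own z axis and vertical above 2.95 rad and height (world z) of plate_1 between 0 and 0.012 m and linear speed of each of plate_1, plate_2 below 0.02 m/s and height (world z) of plate_2 between 0 and 0.012 m), for 0.3 s.
2. every tag hangs on the orange-collared rail (y of tag_1 in the frame of stand between -0.13 and -0.022 m and z of tag_1 in the frame of stand between 0.042 and 0.056 m and x of tag_1 in the frame of stand between -0.02 and 0.02 m and linear speed of each of tag_1, tag_2, tag_3 below 0.03 m/s and y of tag_2 in the frame of stand between -0.13 and -0.022 m and z of tag_2 in the frame of stand between 0.042 and 0.056 m and x of tag_2 in the frame of stand between -0.02 and 0.02 m and y of tag_3 in the frame of stand between -0.13 and -0.022 m and z of tag_3 in the frame of stand between 0.042 and 0.056 m and x of tag_3 in the frame of stand between -0.02 and 0.02 m), for 0.3 s.
At the end, for the whole second after the job is handed in: Both plates lie flat on the deck (within about 10 deg), orange side up and at rest; every tag that is present hangs at rest on the orange-collared rail, past its end stop, let go (all of step 1 and all of step 2); the robot touches nothing.
It fails at once if a bystander (pot, spool, roll-on bottle) is moved more than 30 mm (distance of any of button_pot, spool_blue, stain_rollon from where it was at the start of the episode above 0.03 m).
Of tag_1, tag_2, tag_3 only 2 to 3 are there at a start; the rules pass over those that are not, and their reading is None.
At some moment in a run one of plate_1, plate_2 may be knocked a few centimetres aside while the robot is not near it.
It also fails if it takes over 208 s, if anything falls off the work surface, if the arm or the gripper's body presses on something with over 40 N, if the wrist force passes 120 N, or if a joint passes its speed limit or range.

## Working session

There is one attempt and no reset: what is moved stays moved. The work goes in short steps, Python scripts to look and compute and a shell command to move; the robot and the scene stay as the last step left them, time stands still between calls to the robot, and variables do not carry over. Pictures are saved under pics/ and viewed, and the job is handed in when it is done.

```bash
mkdir -p pics; ls; cat > h.py <<'E'
import numpy as np, cv2
from workcell import *
def grab(n,fn=None):
    c=get_calibration(n); im,d=read_camera(n)
    if fn: cv2.imwrite('pics/'+fn,im)
    return c,np.array(im),np.array(d)
E
python3 - <<'E'
from h import *
for n in ("scene","side","wrist"):
    c,im,d=grab(n,n+'0.png'); print(n,c)
    np.savez('pics/'+n+'0.npz',im=im,d=d)
print(read_state())
E
```

```text
pics
scene {'K': array([[409.87091609,   0.        , 255.32860333],
       [  0.        , 409.87091609, 193.90673892],
       [  0.        ,   0.        ,   1.        ]]), 'k1': -0.07626171382977004, 'eye': array([-0.1897122 ,  0.99739731,  0.73164604]), 'orientation': array([-0.7443558 ,  2.31831531, -1.43834344])}
side {'K': array([[461.96016692,   0.        , 254.03655648],
       [  0.        , 461.96016692, 198.47264242],
       [  0.        ,   0.        ,   1.        ]]), 'k1': -0.054098392372775535, 'eye': array([ 0.62565273, -1.68204633,  0.93627111]), 'orientation': array([-2.04374243, -0.04107038,  0.05449484])}
wrist {'K': array([[274.69927192,   0.        , 255.5832695 ],
       [  0.        , 274.69927192, 193.80735228],
       [  0.        ,   0.        ,   1.        ]]), 'k1': -0.01041510593182282, 'eye': array([ 0.3487056 , -0.58228077,  0.37244572]), 'orientation': array([ 2.40553498, -1.55692279, -0.25109463])}
{'time': 0.15, 'q': array([-1.18687568e+00,  2.64626912e-01,  1.60508411e+00, -3.82063380e-06,
        1.27373637e+00, -3.68638716e-02]), 'joint_vel': array([ 0.0009933 , -0.00129601, -0.00577818,  0.00070586,  0.00195557,
        0.00085452]), 'joint_torque': array([-6.84826728e-05, -5.15905917e+01, -3.67960453e+01, -1.44067494e-04,
        8.04745301e-03,  3.84865200e-05]), 'tool_pos': array([ 0.27551949, -0.6155615 ,  0.23020364]), 'tcp_rot': array([ 1.98966742,  0.42682819, -1.99032638]), 'wrist_force': array([-0.08494653, -0.58063226,  0.33440919]), 'torque': array([-0.03707804,  0.05704868,  0.00132211]), 'width': 0.9986548867374204}
```

View pics/scene0.png

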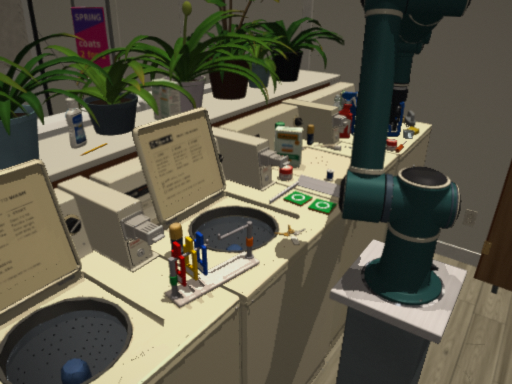

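View pics/side0.png

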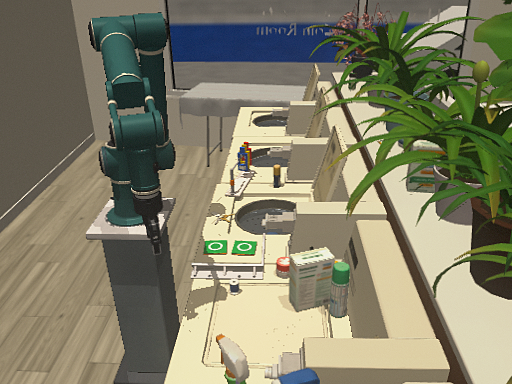

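View pics/wrist0.png

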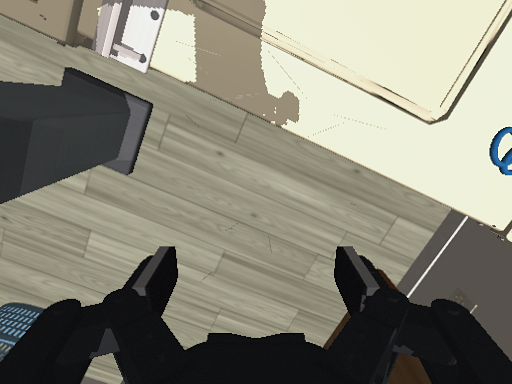

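```bash
cat >> h.py <<'E'
from scipy.spatial.transform import Rotation as R
def rays(c,uv):
    K=np.array(c['K']); uv=np.atleast_2d(np.array(uv,float))
    p=cv2.undistortPoints(uv.reshape(-1,1,2),K,np.array([c['k1'],0,0,0,0.]),None,None).reshape(-1,2)
    d=np.c_[p,np.ones(len(p))]
    return d@R.from_rotvec(c['orientation']).as_matrix().T
def onplane(c,uv,z):
    d=rays(c,uv); e=np.array(c['eye']); t=(z-e[2])/d[:,2]
    return e+d*t[:,None]
def pts(c,d):
    h,w=d.shape; v,u=np.mgrid[:h,:w]
    r=rays(c,np.c_[u.ravel(),v.ravel()])
    return (np.array(c['eye'])+r*d.reshape(-1,1)).reshape(h,w,3)
E
python3 - <<'E'
from h import *
for n,(x0,y0,x1,y1) in (("scene",(150,150,350,310)),("side",(180,130,350,310))):
    im=np.load(f'pics/{n}0.npz')['im']; d=np.load(f'pics/{n}0.npz')['d']
    c=get_calibration(n)
    cv2.imwrite(f'pics/{n}0z.png',cv2.resize(im[y0:y1,x0:x1],None,fx=3.8,fy=3.2 if n=='side' else 3.7,interpolation=cv2.INTER_CUBIC))
    P=pts(c,d); hsv=cv2.cvtColor(im,cv2.COLOR_BGR2HSV)
    H,S,V=[hsv[...,i].astype(int) for i in range(3)]
    ok=(d>0)&(P[...,0]>0.2)&(P[...,0]<1.0)&(P[...,1]>-0.6)&(P[...,1]<0.8)&(P[...,2]>-0.02)&(P[...,2]<0.3)
    for name,m in dict(green=(H>45)&(H<80)&(S>150),red=((H<6)|(H>174))&(S>150),yel=(H>18)&(H<32)&(S>170),blue=(H>100)&(H<125)&(S>130),orange=(H>6)&(H<17)&(S>150)).items():
        k,l,st,ce=cv2.connectedComponentsWithStats((m&ok).astype(np.uint8))
        for i in range(1,k):
            if st[i,4]>12:
                q=P[l==i]; print(n,name,st[i],ce[i].round(1),'med',np.median(q,0).round(3),'min',np.percentile(q,3,0).round(3),'max',np.percentile(q,97,0).round(3))
E
```

```text
scene green [285 194  26  11  92] [297.7 199.4] med [ 0.471 -0.233  0.011] min [ 0.45  -0.287  0.007] max [ 0.527 -0.217  0.014]
scene green [295 196   7   3  18] [297.8 196.9] med [ 0.489 -0.258  0.013] min [ 0.478 -0.266  0.01 ] max [ 0.502 -0.247  0.015]
scene green [309 200  26  13 112] [322.1 207. ] med [ 0.368 -0.231  0.011] min [ 0.342 -0.291  0.006] max [ 0.419 -0.216  0.014]
scene green [319 203   7   4  19] [322.1 204.7] med [ 0.383 -0.255  0.013] min [ 0.372 -0.268  0.01 ] max [ 0.394 -0.244  0.015]
scene green [171 276   6   9  44] [173.5 280.1] med [0.455 0.438 0.071] min [0.45  0.432 0.06 ] max [0.459 0.444 0.082]
scene red [280 167  13   7  54] [285.9 170.9] med [ 0.624 -0.388  0.042] min [ 0.609 -0.412  0.032] max [ 0.652 -0.378  0.053]
scene red [171 240  15  46 293] [178.8 260.2] med [0.447 0.419 0.13 ] min [0.433 0.296 0.055] max [0.592 0.425 0.169]
scene yel [170 227  12  13 102] [175.8 233.1] med [0.595 0.288 0.083] min [0.589 0.273 0.067] max [0.607 0.298 0.1  ]
scene yel [183 237  15  43 300] [190.6 256.2] med [0.44  0.383 0.124] min [0.425 0.376 0.06 ] max [0.
[... 1300 characters left out ...]
 66] [282.1 266.8] med [ 0.633 -0.431  0.039] min [ 0.616 -0.438  0.029] max [ 0.653 -0.398  0.051]
side yel [242 144   8  24  49] [246.5 153.3] med [0.466 0.374 0.135] min [0.443 0.364 0.063] max [0.475 0.384 0.168]
side yel [274 168   6   7  22] [276.1 170.2] med [0.603 0.266 0.086] min [0.596 0.258 0.066] max [0.619 0.273 0.097]
side blue [238 147   9  22  73] [242.4 156.3] med [0.446 0.343 0.128] min [0.425 0.331 0.072] max [0.464 0.356 0.167]
side orange [230 180   4   6  21] [231.6 182.2] med [0.41  0.168 0.067] min [0.395 0.16  0.032] max [0.416 0.229 0.08 ]
side orange [232 254  16   1  16] [239.5 254. ] med [ 0.48  -0.299  0.002] min [ 0.455 -0.304 -0.001] max [ 0.506 -0.294  0.005]
```

View pics/scene0z.png

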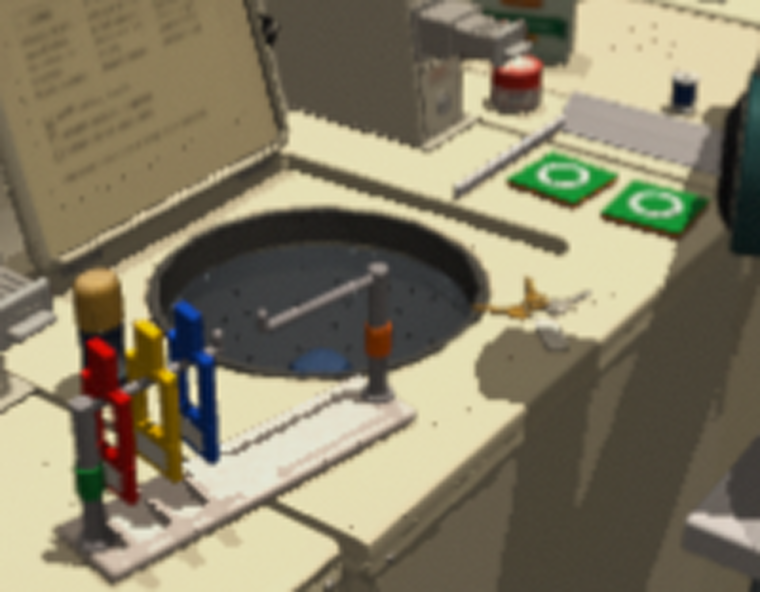

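View pics/side0z.png

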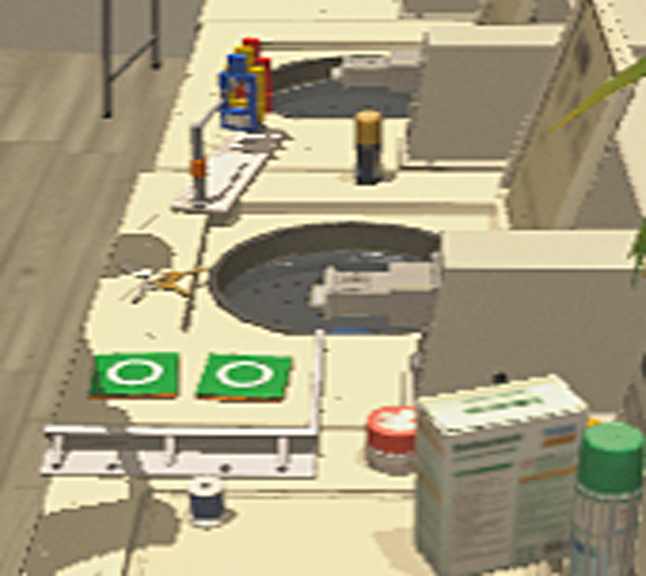

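```bash
python3 - <<'E'
from h import *
s=read_state(); M=R.from_rotvec(s['tcp_rot']).as_matrix(); print(M.round(3))
c=get_calibration('wrist'); W=R.from_rotvec(c['orientation']).as_matrix(); print('cam axes',W.round(3)); print('cam in tool',M.T@(c['eye']-s['tool_pos']))
for n in('scene','side'):
    c=get_calibration(n); z=np.load(f'pics/{n}0.npz'); P=pts(c,z['d'])
    # lug candidates
    print(n)
    if n=='side':
        for (u,v) in [(262,220),(266,220),(270,222),(280,219),(266,214),(285,213),(212,200),(228,247),(264,225),(264,240),(262,258),(264,262),(230,264),(195,264),(230,275),(234,287),(282,270)]: print((u,v),P[v,u].round(3))
    else:
        for (u,v) in [(262,160),(268,160),(272,165),(285,158),(270,205),(278,196),(298,176),(305,180),(330,190),(335,187)]: print((u,v),P[v,u].round(3))
E
```

```text
[[-0.001  0.408 -0.913]
 [ 0.002 -0.913 -0.408]
 [-1.    -0.002 -0.   ]]
cam axes [[ 0.409 -0.867 -0.285]
 [-0.912 -0.389 -0.127]
 [-0.001  0.312 -0.95 ]]
cam in tool [-0.14239506 -0.00069206 -0.0804036 ]
scene
(262, 160) [ 0.657 -0.252  0.129]
(268, 160) [ 0.629 -0.253  0.135]
(272, 165) [ 0.772 -0.507 -0.006]
(285, 158) [ 0.573 -0.288  0.146]
(270, 205) [ 0.556 -0.162 -0.002]
(278, 196) [ 0.559 -0.223  0.01 ]
(298, 176) [ 0.603 -0.457  0.   ]
(305, 180) [ 0.534 -0.393  0.023]
(330, 190) [ 0.415 -0.386  0.014]
(335, 187) [ 0.4   -0.4    0.026]
side
(262, 220) [ 0.539  0.24  -0.165]
(266, 220) [ 0.577 -0.303  0.146]
(270, 222) [ 0.591 -0.304  0.139]
(280, 219) [ 0.625 -0.291  0.144]
(266, 214) [ 0.576 -0.263  0.148]
(285, 213) [ 0.642 -0.268  0.155]
(212, 200) [ 0.322  0.131 -0.002]
(228, 247) [ 0.433 -0.247 -0.002]
(264, 225) [ 0.57  -0.304  0.127]
(264, 240) [ 0.566 -0.217  0.011]
(262, 258) [ 0.563 -0.338  0.013]
(264, 262) [ 0.57  -0.334 -0.007]
(230, 264) [ 0.458 -0.404  0.032]
(195, 264) [ 0.338 -0.405  0.03 ]
(230, 275) [ 0.46  -0.434  0.009]
(234, 287) [ 0.482 -0.523  0.029]
(282, 270) [ 0.633 -0.432  0.031]
```

```bash
python3 - <<'E'
import cv2
im=cv2.imread('pics/side0.png'); cv2.imwrite('pics/side0y.png',cv2.resize(im[190:310,180:310],None,fx=5,fy=5,interpolation=cv2.INTER_CUBIC))
im=cv2.imread('pics/scene0.png'); cv2.imwrite('pics/scene0y.png',cv2.resize(im[130:230,220:370],None,fx=5,fy=5,interpolation=cv2.INTER_CUBIC))
E
```

```text
(no output)
```

View pics/side0y.png

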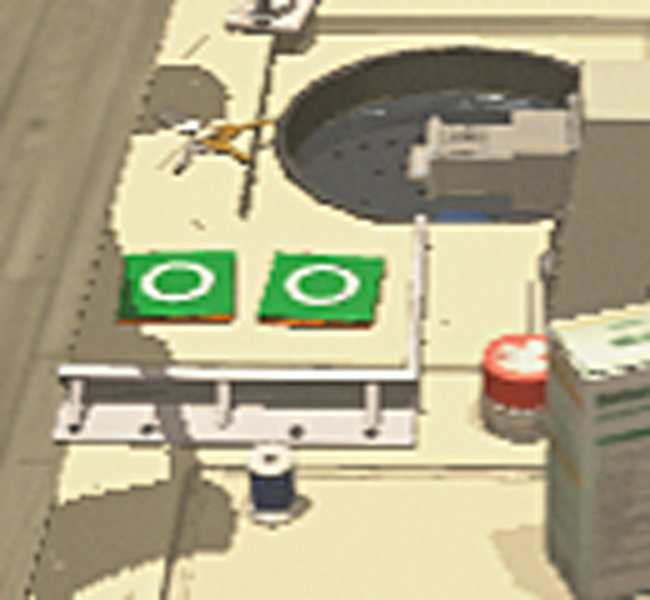

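View pics/scene0y.png

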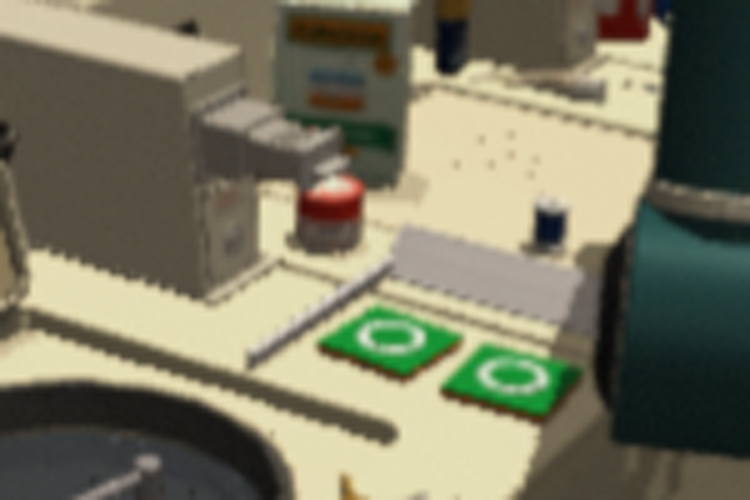

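```bash
python3 -m creep '[[0,[20,30,3],0.12],[0,[20,30,3],0.12],[0,[20,30,3],0.12],[0,[20,30,3],0.12],[0,[20,30,3],0.12],[0,[20,30,3],0.12],[0,[20,30,3],0.12],[0,[20,30,3],0.12]]' 30; python3 -m creep '[[0,[0,0,0],0.12],[0,[0,0,0],0.07],[0,[0,0,0],0],[0,[0,0,0],0],[0,[0,0,0],0],[0,[0,0,0],0],[0,[0,0,0],0],[0,[0,0,0],0]]'
python3 - <<'E'
from h import *
c,im,d=grab('wrist','w1.png'); np.savez('pics/w1.npz',im=im,d=d,e=c['eye'],o=c['orientation'])
s=read_state(); print(R.from_rotvec(s['tcp_rot']).as_matrix().round(3),s['q'].round(2),c['eye'])
cv2.imwrite('pics/w1b.png',cv2.resize(im,(800,600)))
E
```

```text
time: 0.82
tool_pos: [0.4362, -0.3744, 0.2552]
tcp_rot: [1.344, 1.117, -1.344]
wrist_force: [0.5, -0.9, -0.7]
width: 1.003
time: 1.48
tool_pos: [0.4354, -0.3765, 0.2551]
tcp_rot: [1.21, 1.209, -1.21]
wrist_force: [0.7, -0.5, 0.1]
width: 1.001
[[-0.     1.    -0.001]
 [ 0.    -0.001 -1.   ]
 [-1.    -0.    -0.   ]] [-0.76  0.06  1.79 -0.    1.29 -0.75] [ 0.43540209 -0.29552116  0.39754384]
```

View pics/w1b.png

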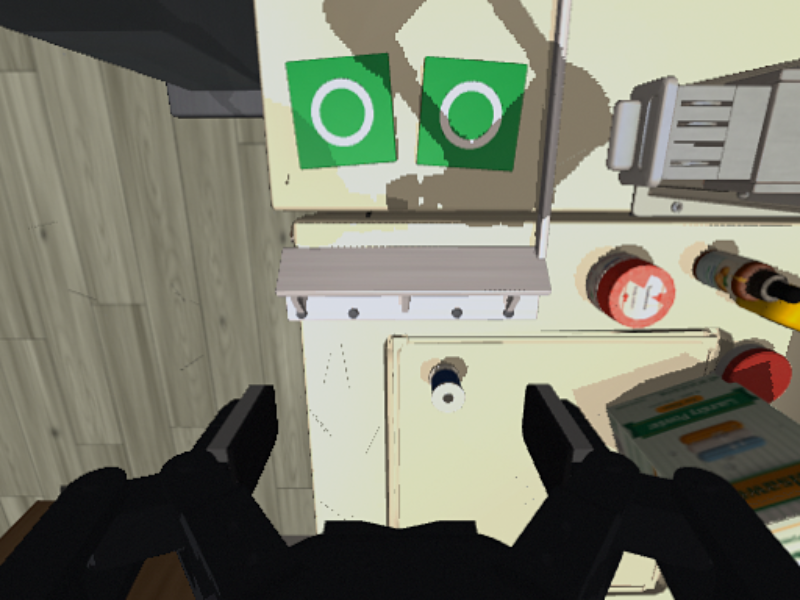

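```bash
cat >> h.py <<'E'
def greenplates(im,c,z=0.010,amin=800,rng=(35,85)):
    hsv=cv2.cvtColor(im,cv2.COLOR_BGR2HSV)
    m=((hsv[...,0]>rng[0])&(hsv[...,0]<rng[1])&(hsv[...,1]>120)).astype(np.uint8)
    out=[]
    for k in cv2.findContours(m,cv2.RETR_EXTERNAL,cv2.CHAIN_APPROX_NONE)[0]:
        if cv2.contourArea(k)<amin: continue
        p=onplane(c,k.reshape(-1,2).astype(float),z)[:,:2]
        (cx,cy),wh,a=cv2.minAreaRect((p*1000).astype(np.float32)); out.append((cx,cy,wh,a))
    return out
E
python3 - <<'E'
from h import *
z=np.load('pics/w1.npz'); im,d=z['im'],z['d']; c=get_calibration('wrist')
for o in greenplates(im,c): print(np.round(o[0],1),np.round(o[1],1),np.round(o[2],1),round(o[3],1))
P=pts(c,d)
for u in (200,230,270,300,330):
    col=P[:,u]; print(u,[(v,*(col[v]*1000).round(0)) for v in range(130,206,4)][:20])
print('row guide', [(u,*(P[100,u]*1000).round(0)) for u in range(340,365,2)])
print('guide end',[(v,*(P[v,347]*1000).round(0)) for v in range(150,172,3)])
print('L end board',[(u,*(P[175,u]*1000).round(0)) for u in range(172,188,2)], 'R',[(u,*(P[175,u]*1000).round(0)) for u in range(340,360,2)])
print('lug',[(u,*(P[85,u]*1000).round(0)) for u in range(386,412,3)],[(v,*(P[v,396]*1000).round(0)) for v in range(60,115,3)])
E
```

```text
494.2 -258.4 [82.7 82.9] 86.2
388.1 -256.4 [82.5 82.5] 4.5
200 [(130, np.float64(357.0), np.float64(-331.0), np.float64(-1.0)), (134, np.float64(351.0), np.float64(-339.0), np.float64(-26.0)), (138, np.float64(351.0), np.float64(-346.0), np.float64(-27.0)), (142, np.float64(355.0), np.float64(-348.0), np.float64(-2.0)), (146, np.float64(355.0), np.float64(-354.0), np.float64(-1.0)), (150, np.float64(354.0), np.float64(-360.0), np.float64(-4.0)), (154, np.float64(354.0), np.float64(-366.0), np.float64(-2.0)), (158, np.float64(354.0), np.float64(-371.0), np.float64(-0.0)), (162, np.float64(355.0), np.float64(-376.0), np.float64(5.0)), (166, np.float64(356.0), np.float64(-381.0), np.float64(12.0)), (170, np.float64(356.0), np.float64(-386.0), np.float64(15.0)), (174, np.float64(357.0), np.float64(-390.0), np.float64(22.0)), (178, np.float64(358.0), np.float64(-395.0), np.float64(25.0)), (182, np.float64(359.0), np.float64(-399.0), np.float64(31.0)), (186, np.float64(359.0), np.float64(-404.0), np.float64(35.0)), (190, np.float64(352.0), np.float64(-419.0), np.float64(5.0)), (194, np.flo
[... 8689 characters left out ...]
float64(563.0), np.float64(-278.0), np.float64(130.0)), (87, np.float64(564.0), np.float64(-281.0), np.float64(129.0)), (90, np.float64(564.0), np.float64(-284.0), np.float64(130.0)), (93, np.float64(564.0), np.float64(-286.0), np.float64(130.0)), (96, np.float64(566.0), np.float64(-289.0), np.float64(129.0)), (99, np.float64(566.0), np.float64(-291.0), np.float64(129.0)), (102, np.float64(567.0), np.float64(-294.0), np.float64(128.0)), (105, np.float64(566.0), np.float64(-297.0), np.float64(130.0)), (108, np.float64(568.0), np.float64(-299.0), np.float64(126.0)), (111, np.float64(575.0), np.float64(-302.0), np.float64(113.0)), (114, np.float64(576.0), np.float64(-305.0), np.float64(113.0))]
```

```bash
python3 -m creep '[[120,[-6,25,-22],0],[120,[-6,25,-22],0],[120,[-6,25,-22],0],[120,[-6,25,-22],0],[120,[-6,25,-22],0],[120,[-6,25,-22],0],[120,[-6,25,-22],0],[120,[-6,25,-22],0]]' 30; python3 -m creep '[[120,[0,2,-20],0],[120,[0,0,-20],0],[120,[0,0,-15],0],[120,[0,0,-10],0],[120,[0,0,-5],0],[120,[0,0,0],0],[120,[0,0,0],0],[120,[0,0,0],0]]'
python3 - <<'E'
from h import *
c,im,d=grab('side','s2.png'); 
c,im,d=grab('wrist','w2.png')
E
```

```text
time: 2.2
tool_pos: [0.3874, -0.1752, 0.0786]
tcp_rot: [1.21, 1.208, -1.21]
wrist_force: [0.6, -0.2, 0.7]
width: 0.532
time: 2.87
tool_pos: [0.3887, -0.1748, 0.0102]
tcp_rot: [1.21, 1.207, -1.209]
wrist_force: [0.4, 0.2, 0.9]
width: 0.532
```

View pics/w2.png

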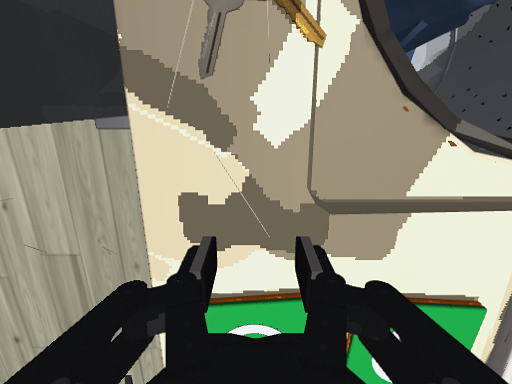

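```bash
python3 -m creep '[[120,[0,0,-7],0],[120,[0,-8,0],0],[120,[0,-8,0],0],[120,[0,-8,0],0],[120,[0,-8,0],0],[120,[0,-8,0],0],[120,[0,-8,0],0],[120,[0,-8,0],0]]'; python3 -m creep '[[120,[0,-9,0],0],[120,[0,-9,0],0],[120,[0,-9,0],0],[120,[0,-9,0],0],[120,[0,-9,0],0],[120,[0,-9,0],0],[120,[0,-9,0],0],[120,[0,-9,0],0]]'
python3 - <<'E'
from h import *
c,im,d=grab('side','s3.png'); cv2.imwrite('pics/s3z.png',cv2.resize(im[190:310,160:310],None,fx=5,fy=5,interpolation=cv2.INTER_CUBIC))
E
```

```text
time: 3.63
tool_pos: [0.3877, -0.231, 0.0023]
tcp_rot: [1.21, 1.209, -1.21]
wrist_force: [0.4, 1.6, 1.1]
width: 0.524
time: 4.3
tool_pos: [0.3874, -0.3027, 0.002]
tcp_rot: [1.209, 1.21, -1.209]
wrist_force: [0.4, 0.7, -1.2]
width: 0.527
```

View pics/s3z.png

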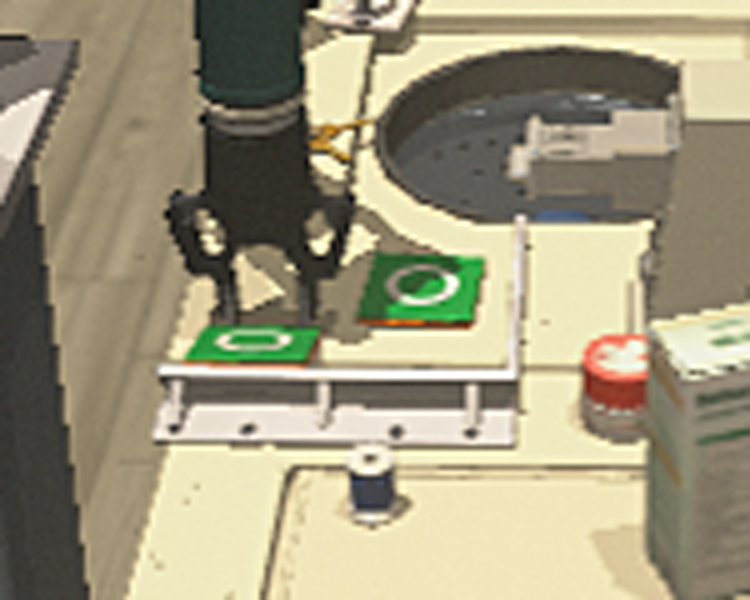

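```bash
python3 -m creep '[[120,[0,-5,0],0],[120,[0,-5,0],0],[120,[0,-5,0],0],[120,[0,-5,0],0],[120,[0,-5,0],0],[120,[0,-5,0],0],[120,[0,-5,0],0],[120,[0,-5,0],0]]'; python3 -m creep '[[120,[0,-2,0],0],[120,[0,-2,0],0],[120,[0,-1,0],0],[120,[0,-1,0],0],[120,[0,0,0],0],[120,[0,0,0],0],[120,[0,0,0],0],[120,[0,0,0],0]]'
python3 - <<'E'
from h import *
c,im,d=grab('side','s4.png'); cv2.imwrite('pics/s4z.png',cv2.resize(im[190:310,160:310],None,fx=5,fy=5,interpolation=cv2.INTER_CUBIC))
c,im,d=grab('wrist','w4.png')
E
```

```text
time: 5.02
tool_pos: [0.3877, -0.3426, 0.0022]
tcp_rot: [1.209, 1.209, -1.209]
wrist_force: [-0.2, 0.6, -0.6]
width: 0.533
time: 5.68
tool_pos: [0.3879, -0.3482, 0.0024]
tcp_rot: [1.209, 1.209, -1.209]
wrist_force: [0.2, 0.5, 0.1]
width: 0.531
```

View pics/s4z.png

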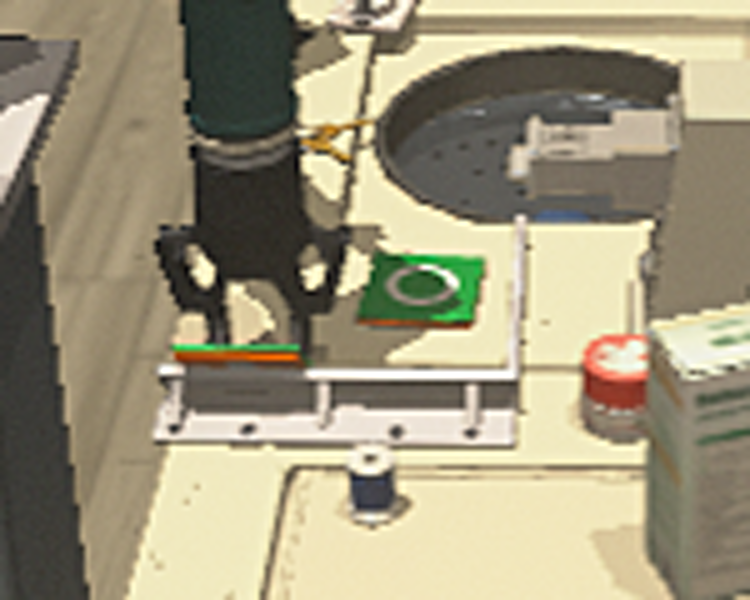

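View pics/w4.png

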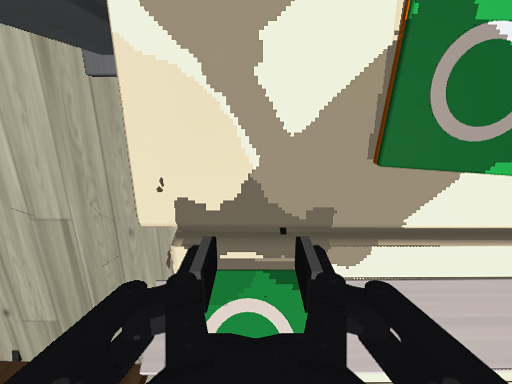

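```bash
python3 -m creep '[[120,[0,-1,0],0],[120,[0,-1,0],0],[120,[0,-1,0],0],[120,[0,0,0],0],[120,[0,0,0],0],[120,[0,0,0],0],[120,[0,0,0],0],[120,[0,0,0],0]]';  python3 -m creep '[[120,[0,-1,0],0],[120,[0,-1,0],0],[120,[0,0,0],0],[120,[0,0,0],0],[120,[0,0,0],0],[120,[0,0,0],0],[120,[0,0,0],0],[120,[0,0,0],0]]'
python3 - <<'E'
from h import *
c,im,d=grab('wrist','w5.png')
P=pts(c,d)
for u in (230,255,280): print([tuple((P[v,u]*1000).round(0)) for v in range(262,330,8)])
E
```

```text
time: 6.45
tool_pos: [0.3877, -0.3511, 0.0023]
tcp_rot: [1.209, 1.209, -1.209]
wrist_force: [-1.0, 1.6, 0.9]
width: 0.529
time: 7.12
tool_pos: [0.3878, -0.3532, 0.0023]
tcp_rot: [1.209, 1.209, -1.209]
wrist_force: [0.3, -0.1, -0.6]
width: 0.529
[(np.float64(372.0), np.float64(-365.0), np.float64(-3.0)), (np.float64(373.0), np.float64(-365.0), np.float64(6.0)), (np.float64(373.0), np.float64(-367.0), np.float64(11.0)), (np.float64(373.0), np.float64(-370.0), np.float64(14.0)), (np.float64(374.0), np.float64(-373.0), np.float64(17.0)), (np.float64(374.0), np.float64(-375.0), np.float64(21.0)), (np.float64(374.0), np.float64(-378.0), np.float64(24.0)), (np.float64(374.0), np.float64(-381.0), np.float64(26.0)), (np.float64(374.0), np.float64(-383.0), np.float64(30.0))]
[(np.float64(387.0), np.float64(-364.0), np.float64(-2.0)), (np.float64(387.0), np.float64(-365.0), np.float64(6.0)), (np.float64(387.0), np.float64(-367.0), np.float64(10.0)), (np.float64(387.0), np.float64(-371.0), np.float64(13.0)), (np.float64(387.0), np.float64(-374.0), np.float64(16.0)), (np.float64(387.0), np.float64(-376.0), np.float64(20.0)), (np.float64(387.0), np.float64(-378.0), np.float64(24.0)), (np.float64(387.0), np.float64(-381.0), np.float64(26.0)), (np.float64(387.0), np.float64(-383.0), np.float64(30.0))]
[(np.float64(403.0), np.float64(-364.0), np.float64(-1.0)), (np.float64(402.0), np.float64(-365.0), np.float64(6.0)), (np.float64(402.0), np.float64(-367.0), np.float64(11.0)), (np.float64(402.0), np.float64(-370.0), np.float64(15.0)), (np.float64(401.0), np.float64(-373.0), np.float64(17.0)), (np.float64(401.0), np.float64(-376.0), np.float64(20.0)), (np.float64(401.0), np.float64(-378.0), np.float64(24.0)), (np.float64(401.0), np.float64(-381.0), np.float64(26.0)), (np.float64(401.0), np.float64(-383.0), np.float64(30.0))]
```

View pics/w5.png

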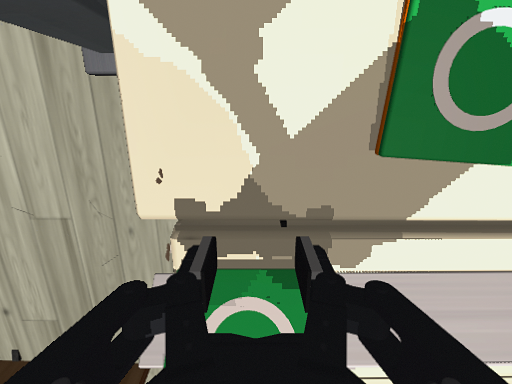

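```bash
python3 -m creep '[[120,[0,6,2],0],[120,[0,10,20],0],[120,[0,0,35],0],[120,[0,0,35],0],[120,[0,0,20],-0.12],[120,[0,0,0],-0.12],[120,[0,0,0],-0.12],[120,[0,0,0],-0.12]]';  python3 -m creep '[[120,[0,-10,0],-0.12],[120,[0,-10,0],-0.12],[120,[0,-10,0],-0.12],[120,[0,-10,0],-0.12],[120,[0,-10,0],-0.12],[120,[0,-10,0],-0.12],[120,[0,-10,0],-0.12],[120,[0,-6,0],-0.12]]'; python3 -m creep '[[120,[0,0,0],-0.12],[120,[0,0,0],-0.01],[120,[0,0,0],0],[120,[0,0,0],0],[120,[0,0,0],0],[120,[0,0,0],0],[120,[0,0,0],0],[120,[0,0,0],0]]'
python3 - <<'E'
from h import *
c,im,d=grab('wrist','w6.png')
s=read_state(); print(R.from_rotvec(s['tcp_rot']).as_matrix().round(3), s['q'].round(2))
c,im,d=grab('side','s6.png'); cv2.imwrite('pics/s6z.png',cv2.resize(im[190:310,160:310],None,fx=5,fy=5,interpolation=cv2.INTER_CUBIC))
E
```

```text
time: 7.83
tool_pos: [0.3883, -0.3373, 0.1156]
tcp_rot: [1.557, 0.936, -1.556]
wrist_force: [0.2, 0.6, -1.1]
width: 0.527
time: 8.5
tool_pos: [0.3879, -0.4139, 0.1146]
tcp_rot: [2.157, 0.133, -2.156]
wrist_force: [-0.2, -0.2, 0.6]
width: 0.529
time: 9.17
tool_pos: [0.3878, -0.413, 0.1143]
tcp_rot: [2.221, 0.002, -2.221]
wrist_force: [-0.2, -0.2, 0.2]
width: 0.528
[[ 0.     0.001 -1.   ]
 [-0.    -1.    -0.001]
 [-1.     0.    -0.   ]] [-0.86  0.16  1.95 -0.    1.03  0.71]
```

View pics/w6.png

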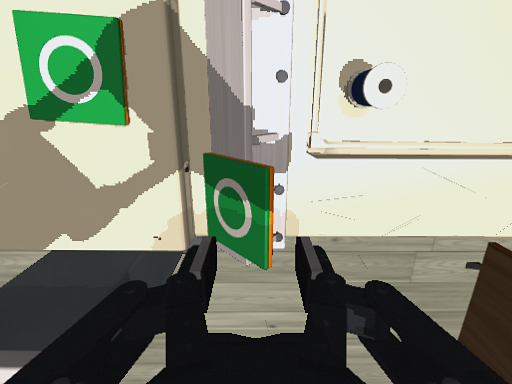

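View pics/s6z.png

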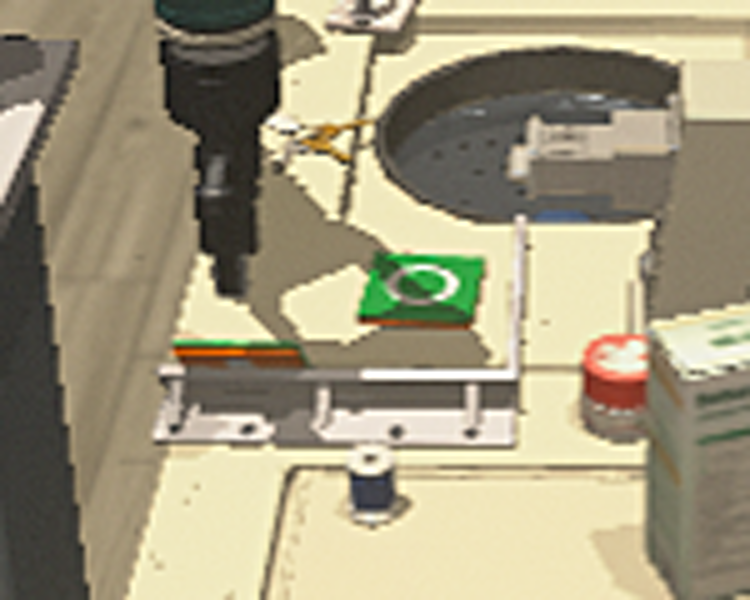

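```bash
python3 -m creep '[[120,[0,0,-20],0],[120,[0,0,-20],0],[120,[0,0,-20],0],[120,[0,0,-12],0],[120,[0,0,0],0],[120,[0,4,0],0],[120,[0,3,0],0],[120,[0,0,0],0]]'
python3 - <<'E'
from h import *
c,im,d=grab('wrist','w7.png')
c,im,d=grab('side','s7.png'); cv2.imwrite('pics/s7z.png',cv2.resize(im[190:310,160:310],None,fx=5,fy=5,interpolation=cv2.INTER_CUBIC))
E
```

```text
time: 9.93
tool_pos: [0.3884, -0.4062, 0.0435]
tcp_rot: [2.222, -0.0, -2.219]
wrist_force: [-0.1, 0.1, -0.1]
width: 0.528
```

View pics/w7.png

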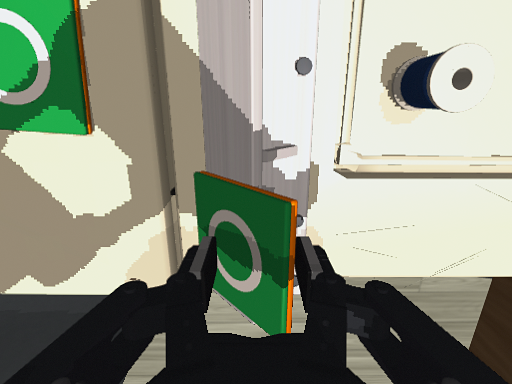

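View pics/s7z.png

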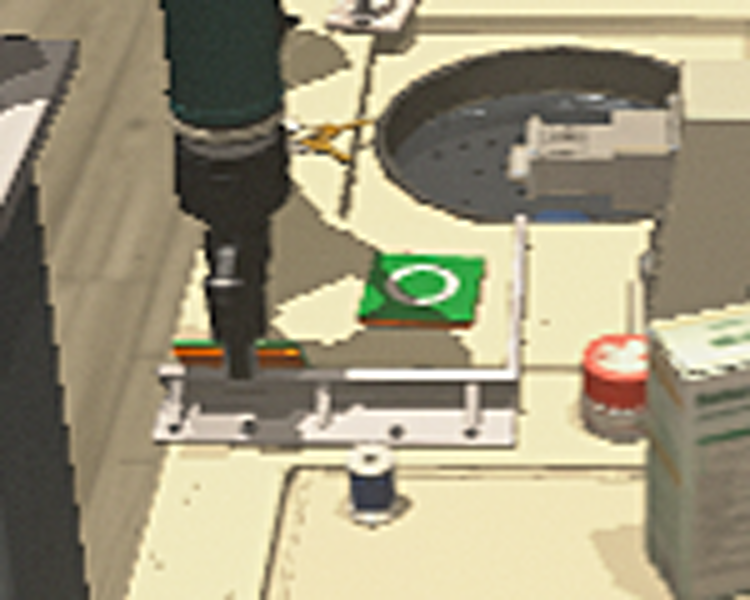

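```bash
python3 -m creep '[[120,[0,4,3],0],[120,[0,4,3],0],[120,[0,4,3],0],[120,[0,4,3],0],[120,[0,4,2.5],0],[120,[0,4,2],0],[120,[0,4,2],0],[120,[0,4,1.5],0]]'
python3 - <<'E'
from h import *
c,im,d=grab('wrist','w8.png')
c,im,d=grab('side','s8.png'); cv2.imwrite('pics/s8z.png',cv2.resize(im[190:310,160:310],None,fx=5,fy=5,interpolation=cv2.INTER_CUBIC))
E
```

```text
time: 10.7
tool_pos: [0.3876, -0.3735, 0.0624]
tcp_rot: [2.221, 0.001, -2.221]
wrist_force: [-0.1, -0.3, -0.7]
width: 0.532
```

View pics/w8.png

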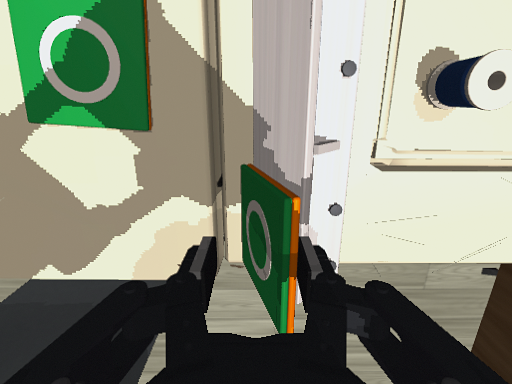

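View pics/s8z.png

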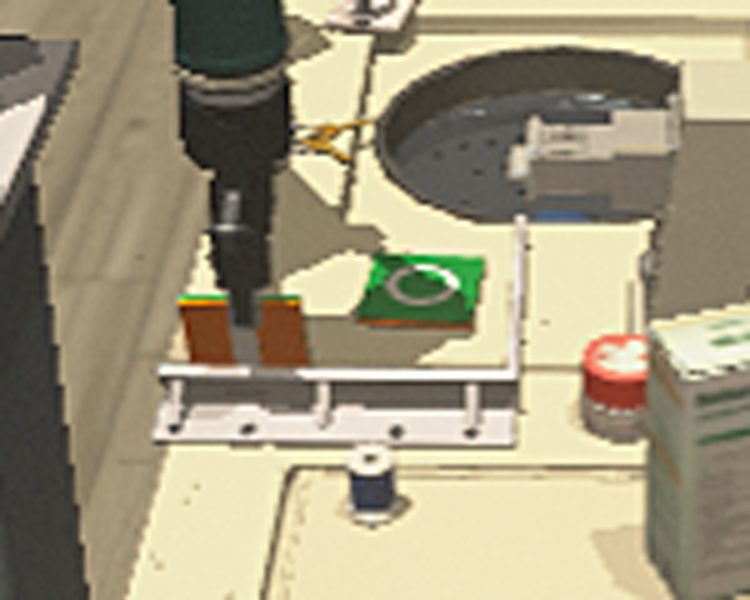

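```bash
python3 -m creep '[[140,[0,0,1],0],[160,[0,0,1],0],[180,[0,0,1],0],[200,[0,0,1],0],[220,[0,0,0],0],[240,[0,0,0],0],[240,[0,0,0],0],[240,[0,0,0],0]]' 30
python3 - <<'E'
from h import *
c,im,d=grab('wrist','w9.png')
c,im,d=grab('side','s9.png'); cv2.imwrite('pics/s9z.png',cv2.resize(im[190:310,160:310],None,fx=5,fy=5,interpolation=cv2.INTER_CUBIC))
E
```

```text
time: 11.47
tool_pos: [0.3878, -0.3733, 0.0666]
tcp_rot: [-2.221, -0.002, 2.221]
wrist_force: [-0.9, 3.4, 5.2]
width: 0.117
```

View pics/w9.png

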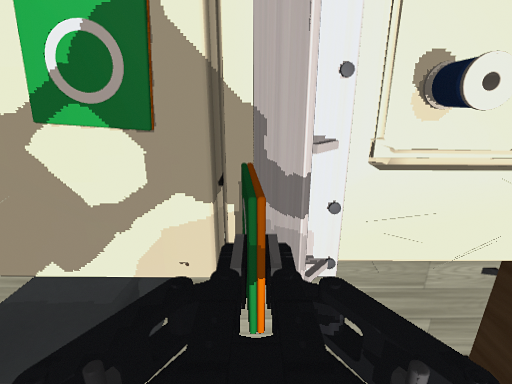

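View pics/s9z.png

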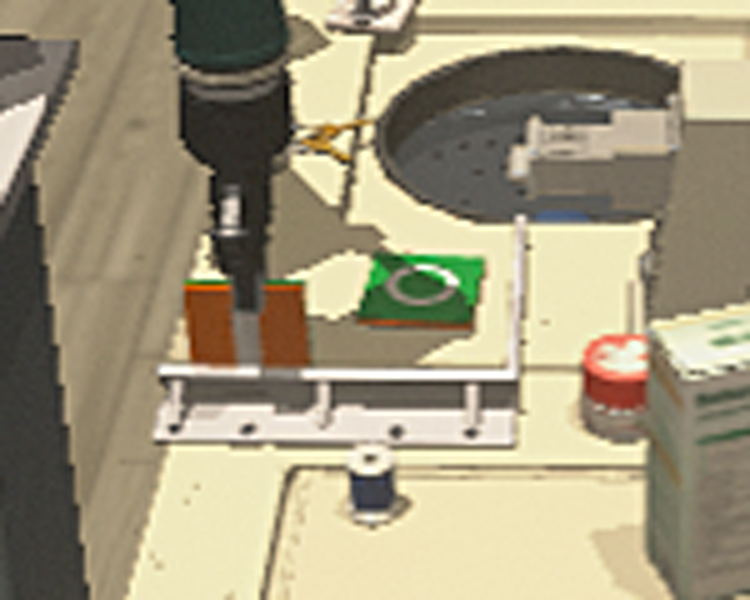

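```bash
python3 -m creep '[[240,[0,2,5],0],[240,[0,5,7],0],[240,[0,10,0],0],[240,[0,13,0],0],[240,[0,13,0],0],[240,[0,13,0],0],[240,[0,2,-3],0],[240,[0,0,-3],0]]' 30;python3 -m creep '[[240,[0,0,-2],0],[240,[0,0,-2],0],[240,[0,0,-1],0],[240,[0,0,0],0],[240,[0,0,0],0],[240,[0,0,0],0],[240,[0,0,0],0],[240,[0,0,0],0]]'
python3 - <<'E'
from h import *
c,im,d=grab('wrist','w10.png')
P=pts(c,d); 
c,im,d=grab('side','s10.png'); cv2.imwrite('pics/s10z.png',cv2.resize(im[190:310,160:310],None,fx=5,fy=5,interpolation=cv2.INTER_CUBIC))
E
```

```text
time: 12.23
tool_pos: [0.3876, -0.3146, 0.0719]
tcp_rot: [2.22, 0.003, -2.22]
wrist_force: [0.2, -0.8, -1.4]
width: 0.11
time: 12.9
tool_pos: [0.3877, -0.3163, 0.0673]
tcp_rot: [2.221, 0.001, -2.221]
wrist_force: [0.3, -0.5, -1.5]
width: 0.107
```

View pics/w10.png

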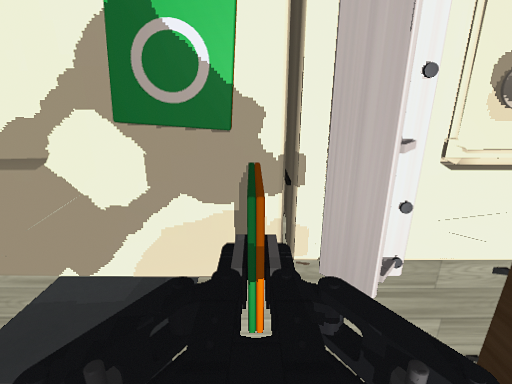

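View pics/s10z.png

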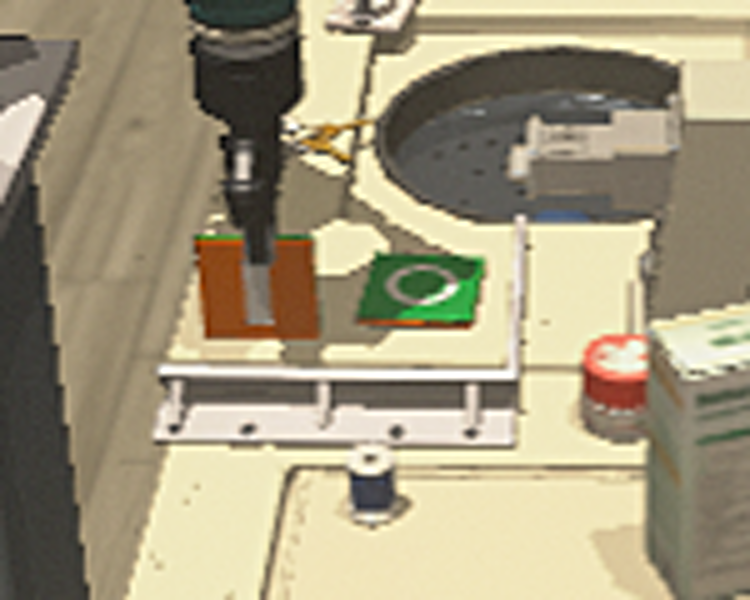

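```bash
python3 - <<'E'
from h import *
c,im,d=grab('side'); P=pts(c,d)
# columns thru plate
for u in (203,219):
    print([(v,*(P[v,u]*1000).round(0).astype(int)) for v in range(234,264,2)])
hsv=cv2.cvtColor(im,cv2.COLOR_BGR2HSV); m=(hsv[...,0]>5)&(hsv[...,0]<18)&(hsv[...,1]>120)&(P[...,0]>.3)&(P[...,0]<.45)&(P[...,1]>-.36)&(P[...,1]<-.25)
print(m.sum(),(P[m].min(0)*1000).round(),(P[m].max(0)*1000).round())
E
```

```text
[(234, np.int64(326), np.int64(-158), np.int64(-2)), (236, np.int64(328), np.int64(-170), np.int64(-3)), (238, np.int64(356), np.int64(-318), np.int64(80)), (240, np.int64(355), np.int64(-316), np.int64(70)), (242, np.int64(355), np.int64(-320), np.int64(65)), (244, np.int64(355), np.int64(-318), np.int64(56)), (246, np.int64(354), np.int64(-321), np.int64(49)), (248, np.int64(355), np.int64(-325), np.int64(43)), (250, np.int64(352), np.int64(-317), np.int64(29)), (252, np.int64(353), np.int64(-321), np.int64(23)), (254, np.int64(351), np.int64(-318), np.int64(13)), (256, np.int64(352), np.int64(-324), np.int64(8)), (258, np.int64(350), np.int64(-320), np.int64(-3)), (260, np.int64(352), np.int64(-332), np.int64(-3)), (262, np.int64(353), np.int64(-340), np.int64(-6))]
[(234, np.int64(388), np.int64(-155), np.int64(-3)), (236, np.int64(390), np.int64(-168), np.int64(-4)), (238, np.int64(412), np.int64(-315), np.int64(79)), (240, np.int64(412), np.int64(-317), np.int64(72)), (242, np.int64(412), np.int64(-320), np.int64(65)), (244, np.int64(412), np.int64(-321), np.int64(58)), (246, np.int64(410), np.int64(-314), np.int64(45)), (248, np.int64(411), np.int64(-323), np.int64(42)), (250, np.int64(410), np.int64(-321), np.int64(33)), (252, np.int64(410), np.int64(-323), np.int64(26)), (254, np.int64(409), np.int64(-321), np.int64(16)), (256, np.int64(408), np.int64(-316), np.int64(4)), (258, np.int64(408), np.int64(-317), np.int64(-4)), (260, np.int64(410), np.int64(-336), np.int64(0)), (262, np.int64(411), np.int64(-340), np.int64(-5))]
366 [ 332. -328.   -6.] [ 425. -271.   86.]
```

```bash
python3 -m creep '[[240,[0,0,-1],0],[240,[0,0,0],0],[240,[0,0,0],0],[240,[0,0,0],0],[240,[0,0,-1],0],[240,[0,0,0],0],[240,[0,0,0],0],[240,[0,0,0],0]]' 30;python3 -m creep '[[240,[0,0,0],0],[220,[0,0,0],0],[200,[0,0,0],0],[180,[0,0,0],0],[160,[0,0,0],0],[140,[0,0,0],0],[120,[0,0,0],0],[120,[0,0,0],0]]'
python3 - <<'E'
from h import *
c,im,d=grab('wrist','w11.png')
E
```

```text
time: 13.72
tool_pos: [0.3881, -0.3166, 0.0669]
tcp_rot: [2.221, 0.0, -2.22]
wrist_force: [-3.8, 2.3, 11.9]
width: 0.109
time: 14.38
tool_pos: [0.3877, -0.316, 0.0651]
tcp_rot: [2.221, 0.001, -2.221]
wrist_force: [-0.3, -0.2, -0.1]
width: 0.529
```

View pics/w11.png

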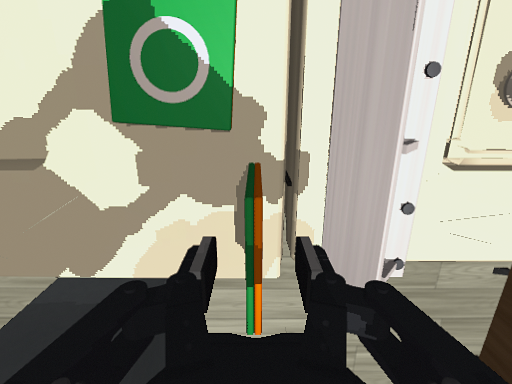

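```bash
python3 -m creep '[[120,[0,6,1],0],[120,[0,6,1],0],[120,[0,6,0],0],[120,[0,5,0],0],[120,[0,5,0],0],[120,[0,4,0],0],[120,[0,0,0],0],[120,[0,0,0],0]]'
python3 - <<'E'
from h import *
c,im,d=grab('wrist','w12.png')
E
```

```text
time: 15.1
tool_pos: [0.3878, -0.2838, 0.0673]
tcp_rot: [2.221, 0.001, -2.221]
wrist_force: [-0.3, 1.3, -0.3]
width: 0.531
```

View pics/w12.png

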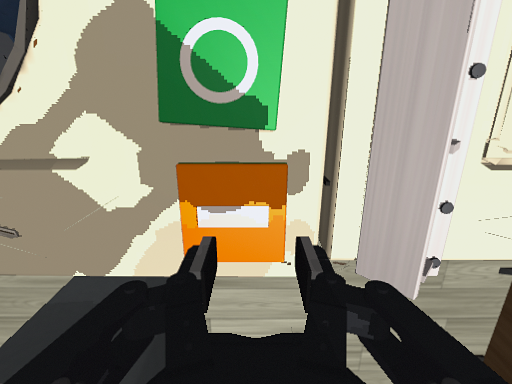

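```bash
python3 -m creep '[[120,[0,0,15],0],[120,[0,0,20],0],[120,[0,0,30],0],[120,[0,0,35],0.12],[120,[0,0,20],0.12],[120,[10,-10,0],0.12],[120,[10,-10,0],0.12],[120,[10,-10,0],0.12]]'; python3 -m creep '[[120,[10,-10,0],0.12],[120,[10,-10,0],0.12],[120,[0,-10,0],0.12],[120,[0,0,0],0.12],[120,[0,0,0],0.12],[120,[0,0,0],0.12],[120,[0,0,0],0.12],[120,[0,0,0],0.12]]'
python3 - <<'E'
from h import *
c,im,d=grab('wrist','w13.png')
for o in greenplates(im,c): print('g',np.round(o[0],1),np.round(o[1],1),np.round(o[2],1),round(o[3],1))
for o in greenplates(im,c,rng=(4,20)): print('o',np.round(o[0],1),np.round(o[1],1),np.round(o[2],1),round(o[3],1))
E
```

```text
time: 15.82
tool_pos: [0.4185, -0.3151, 0.1884]
tcp_rot: [1.876, 0.585, -1.873]
wrist_force: [0.8, -0.3, -0.1]
width: 0.531
time: 16.48
tool_pos: [0.4377, -0.3445, 0.1871]
tcp_rot: [1.212, 1.207, -1.213]
wrist_force: [-0.2, 0.7, 0.5]
width: 0.53
g 751.4 -554.4 [109.4  32.5] 23.4
g 494.1 -258.4 [82.7 83.1] 86.0
o 71.8 -624.2 [155.9  43.2] 40.9
o 384.1 -265.1 [83.8 82.8] 0.3
```

View pics/w13.png

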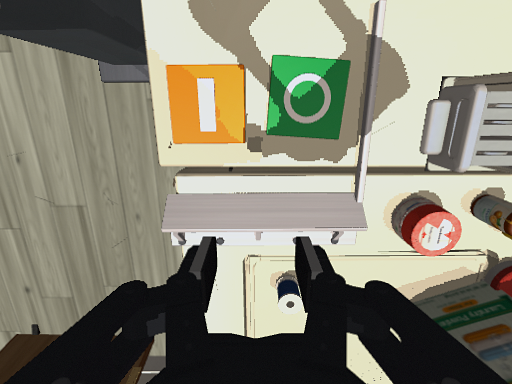

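```bash
python3 -m creep '[[120,[5,22,-12],0],[120,[5,22,-14],0],[120,[5,22,-14],0],[120,[5,22,-14],0],[120,[5,22,-14],0],[120,[5,22,-14],0],[120,[6,22,-14],0],[120,[6,16,-14],0]]'; python3 -m creep '[[120,[0,0,-20],0],[120,[0,0,-20],0],[120,[0,0,-18],0],[120,[0,0,-12],0],[120,[0,0,-4],0],[120,[0,0,0],0],[120,[0,0,0],0],[120,[0,0,0],0]]'
python3 - <<'E'
from h import *
c,im,d=grab('wrist','w14.png')
print(read_state()['tool_pos'])
E
```

```text
time: 17.2
tool_pos: [0.4798, -0.1727, 0.0766]
tcp_rot: [1.219, 1.203, -1.218]
wrist_force: [1.0, 0.6, 0.5]
width: 0.526
time: 17.87
tool_pos: [0.4808, -0.1747, 0.0044]
tcp_rot: [1.217, 1.202, -1.216]
wrist_force: [0.7, 0.5, 0.4]
width: 0.531
[ 0.48089968 -0.17478199  0.00456486]
```

View pics/w14.png

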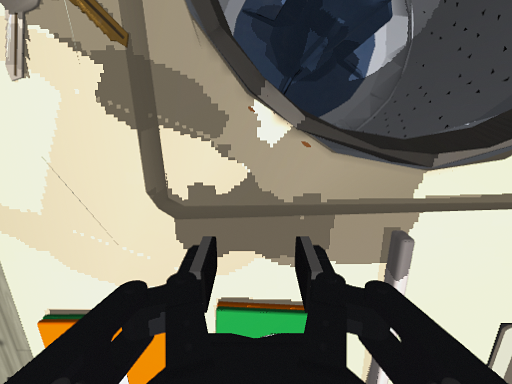

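Behind plate B, fingers at (200,240) and (310,240), plate edge at row 303. Push.

```bash
python3 -m creep '[[120,[0,-5,-2],0],[120,[0,-8,0],0],[120,[0,-8,0],0],[120,[0,-8,0],0],[120,[0,-8,0],0],[120,[0,-8,0],0],[120,[0,-8,0],0],[120,[0,-8,0],0]]'; python3 -m creep '[[120,[0,-8,0],0],[120,[0,-8,0],0],[120,[0,-8,0],0],[120,[0,-8,0],0],[120,[0,-8,0],0],[120,[0,-8,0],0],[120,[0,-8,0],0],[120,[0,-8,0],0]]';python3 -m creep '[[120,[0,-6,0],0],[120,[0,-6,0],0],[120,[0,-6,0],0],[120,[0,-6,0],0],[120,[0,-5,0],0],[120,[0,-5,0],0],[120,[0,-5,0],0],[120,[0,-5,0],0]]'
python3 - <<'E'
from h import *
c,im,d=grab('wrist','w15.png')
c,im,d=grab('side','s15.png'); cv2.imwrite('pics/s15z.png',cv2.resize(im[190:310,160:310],None,fx=5,fy=5,interpolation=cv2.INTER_CUBIC))
E
```

```text
time: 18.58
tool_pos: [0.4797, -0.236, 0.0013]
tcp_rot: [1.217, 1.204, -1.217]
wrist_force: [-0.9, 1.6, 0.6]
width: 0.53
time: 19.25
tool_pos: [0.4795, -0.2996, 0.001]
tcp_rot: [1.216, 1.205, -1.217]
wrist_force: [-0.4, 1.1, -0.5]
width: 0.529
time: 19.92
tool_pos: [0.4797, -0.3435, 0.0012]
tcp_rot: [1.217, 1.205, -1.217]
wrist_force: [-0.0, 0.4, -1.3]
width: 0.53
```

View pics/w15.png

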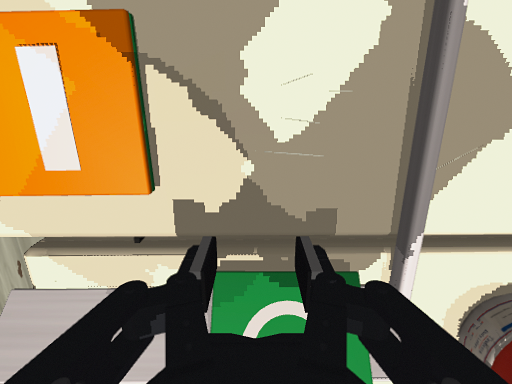

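View pics/s15z.png

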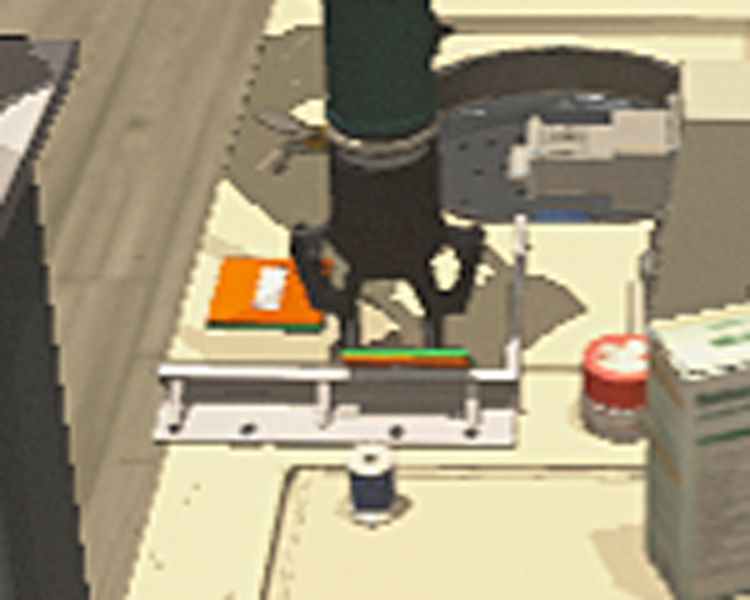

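```bash
python3 -m creep '[[120,[0,-3,0],0],[120,[0,-2,0],0],[120,[0,-2,0],0],[120,[0,-1.5,0],0],[120,[0,-1.5,0],0],[120,[0,0,0],0],[120,[0,0,0],0],[120,[0,0,0],0]]'; python3 -m creep '[[120,[0,6,2],0],[120,[0,8,20],0],[120,[0,0,35],0],[120,[0,0,35],0],[120,[0,-4,20],0.12],[120,[0,-4,0],0.12],[120,[0,-5,0],0.12],[120,[0,-5,0],0.12]]';  python3 -m creep '[[120,[1,-8,0],0.12],[120,[1,-8,0],0.12],[120,[1,-8,0],0.12],[120,[1,-8,0],0.12],[120,[1,-8,0],0.12],[120,[1,-8,0],0.12],[120,[2,-6,0],0.12],[120,[2,-2,0],0.12]]'; python3 -m creep '[[120,[0,0,0],0.12],[120,[0,0,0],0.01],[120,[0,0,0],0],[120,[0,0,0],0],[120,[0,0,0],0],[120,[0,0,0],0],[120,[0,0,0],0],[120,[0,0,0],0]]'
python3 - <<'E'
from h import *
c,im,d=grab('wrist','w16.png')
s=read_state(); print(R.from_rotvec(s['tcp_rot']).as_matrix().round(3), s['q'].round(2))
E
```

```text
time: 20.68
tool_pos: [0.4796, -0.3529, 0.0012]
tcp_rot: [1.217, 1.205, -1.217]
wrist_force: [0.2, 1.9, -0.6]
width: 0.535
time: 21.35
tool_pos: [0.4805, -0.3578, 0.115]
tcp_rot: [0.85, 1.394, -0.852]
wrist_force: [-0.1, 0.8, -0.3]
width: 0.531
time: 22.02
tool_pos: [0.49, -0.4142, 0.1139]
tcp_rot: [0.105, 1.567, -0.108]
wrist_force: [0.3, -0.2, 0.0]
width: 0.533
time: 22.68
tool_pos: [0.4897, -0.413, 0.1133]
tcp_rot: [0.009, 1.571, -0.009]
wrist_force: [0.0, -0.5, 0.9]
width: 0.528
[[ 0.     0.011  1.   ]
 [-0.     1.    -0.011]
 [-1.    -0.     0.   ]] [-0.74  0.29  1.79 -0.    1.05 -2.3 ]
```

View pics/w16.png

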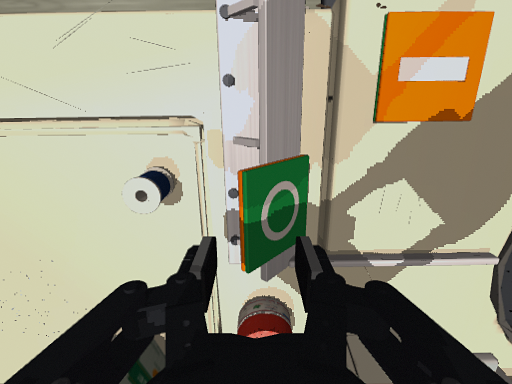

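```bash
python3 -m creep '[[120,[0,0,-20],0],[120,[0,0,-20],0],[120,[0,0,-20],0],[120,[0,0,-11],0],[120,[0,0,0],0],[120,[0,4,0],0],[120,[0,3,0],0],[120,[0,0,0],0]]'; python3 -m creep '[[120,[0,4,3],0],[120,[0,4,3],0],[120,[0,4,3],0],[120,[0,4,3],0],[120,[0,4,2.5],0],[120,[0,4,2],0],[120,[0,4,2],0],[120,[0,4,1.5],0]]'
python3 - <<'E'
from h import *
c,im,d=grab('wrist','w17.png')
E
```

```text
time: 23.4
tool_pos: [0.4906, -0.4062, 0.0438]
tcp_rot: [0.007, 1.569, -0.009]
wrist_force: [0.2, -0.2, -0.4]
width: 0.527
time: 24.07
tool_pos: [0.4897, -0.3735, 0.0624]
tcp_rot: [0.009, 1.571, -0.008]
wrist_force: [-0.3, -0.9, 0.8]
width: 0.532
```

View pics/w17.png

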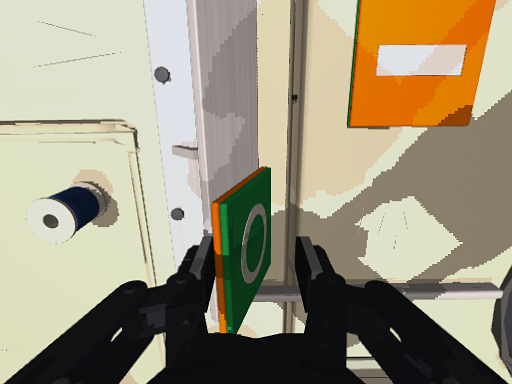

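```bash
python3 -m creep '[[140,[0,0,1],0],[160,[0,0,1],0],[180,[0,0,1],0],[200,[0,0,1],0],[220,[0,0,0],0],[240,[0,0,0],0],[240,[0,0,0],0],[240,[0,0,0],0]]' 30
python3 -m creep '[[240,[0,2,5],0],[240,[0,5,7],0],[240,[0,10,0],0],[240,[0,13,0],0],[240,[0,13,0],0],[240,[0,13,0],0],[240,[0,2,-3],0],[240,[0,0,-3],0]]' 30;python3 -m creep '[[240,[0,0,-2],0],[240,[0,0,-2],0],[240,[0,0,-1],0],[240,[0,0,-1],0],[240,[0,0,-1],0],[240,[0,0,0],0],[240,[0,0,0],0],[240,[0,0,0],0]]'
python3 - <<'E'
from h import *
c,im,d=grab('wrist','w18.png')
E
```

```text
time: 24.78
tool_pos: [0.4898, -0.3734, 0.0665]
tcp_rot: [0.01, 1.571, -0.008]
wrist_force: [-1.4, 4.2, 4.3]
width: 0.119
time: 25.45
tool_pos: [0.4896, -0.3146, 0.072]
tcp_rot: [0.007, 1.571, -0.007]
wrist_force: [-0.1, -0.4, -0.6]
width: 0.107
time: 26.12
tool_pos: [0.4898, -0.3168, 0.067]
tcp_rot: [0.009, 1.571, -0.009]
wrist_force: [-2.6, 2.4, 10.2]
width: 0.107
```

View pics/w18.png

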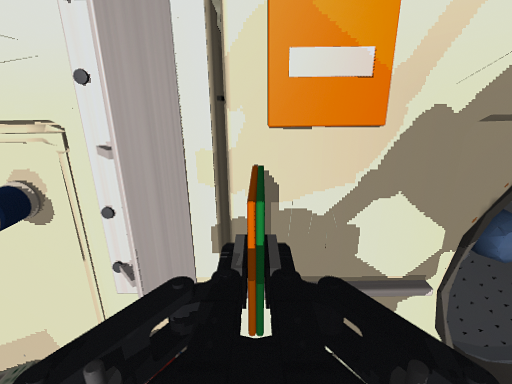

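```bash
python3 -m creep '[[240,[0,0,0],0],[220,[0,0,0],0],[200,[0,0,0],0],[180,[0,0,0],0],[160,[0,0,0],0],[140,[0,0,0],0],[120,[0,0,0],0],[120,[0,0,0],0]]';  python3 -m creep '[[120,[0,6,1],0],[120,[0,6,1],0],[120,[0,6,0],0],[120,[0,5,0],0],[120,[0,5,0],0],[120,[0,4,0],0],[120,[0,0,0],0],[120,[0,0,0],0]]'; python3 -m creep '[[120,[0,0,15],0],[120,[0,0,20],0],[120,[0,0,30],0],[120,[-5,0,35],0],[120,[-10,0,30],0],[120,[-10,0,20],0],[120,[-10,0,0],0],[120,[0,0,0],0]]'
python3 - <<'E'
from h import *
c,im,d=grab('side','s19.png'); cv2.imwrite('pics/s19z.png',cv2.resize(im[190:310,160:310],None,fx=5,fy=5,interpolation=cv2.INTER_CUBIC))
c,im,d=grab('wrist','w19.png')
for o in greenplates(im,c,rng=(4,20)): print('o',np.round(o[0],1),np.round(o[1],1),np.round(o[2],1),round(o[3],1))
P=pts(c,d)
hsv=cv2.cvtColor(im,cv2.COLOR_BGR2HSV)
m=((hsv[...,0]>4)&(hsv[...,0]<20)&(hsv[...,1]>120)); 
for a,b in((.34,.43),(.44,.54)):
    q=P[m&(P[...,0]>a)&(P[...,0]<b)&(P[...,1]<-.2)&(P[...,1]>-.36)]; print(len(q),q.mean(0),np.percentile(q,[5,95],axis=0).round(3))
E
```

```text
time: 26.83
tool_pos: [0.4897, -0.3161, 0.0651]
tcp_rot: [0.009, 1.571, -0.008]
wrist_force: [-0.1, -0.5, 0.0]
width: 0.529
time: 27.5
tool_pos: [0.4898, -0.2838, 0.0673]
tcp_rot: [0.008, 1.571, -0.008]
wrist_force: [-0.9, 0.2, 0.1]
width: 0.528
time: 28.17
tool_pos: [0.4542, -0.2849, 0.2189]
tcp_rot: [0.008, 1.569, -0.011]
wrist_force: [-0.8, 0.2, 0.0]
width: 0.524
o 516.7 -274.1 [84.5 82.5] 2.0
o 383.7 -265.2 [83.2 83.4] 0.1
3441 [ 0.38417142 -0.2595718   0.01182493] [[ 0.345 -0.301  0.008]
 [ 0.422 -0.226  0.01 ]]
2228 [ 0.50398464 -0.27389123  0.00917364] [[ 0.477 -0.312  0.008]
 [ 0.537 -0.236  0.01 ]]
```

View pics/w19.png

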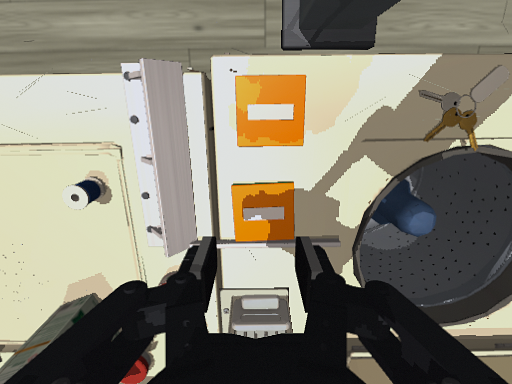

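View pics/s19z.png

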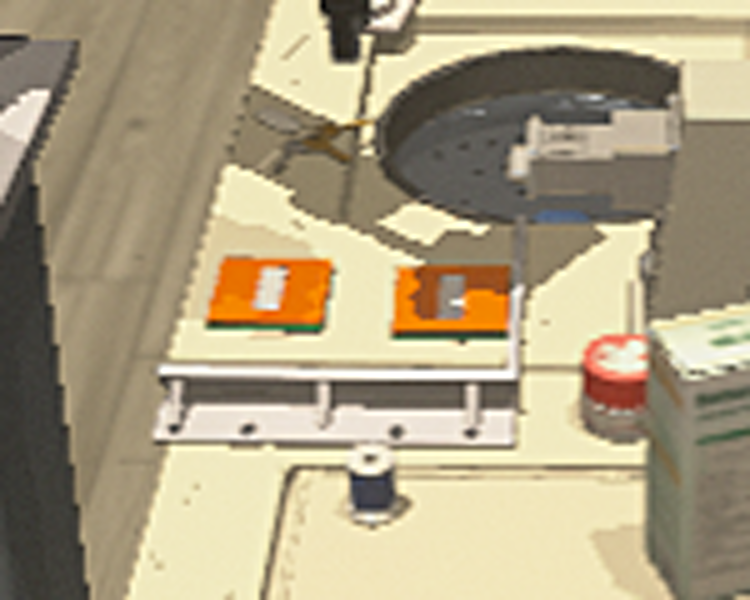

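```bash
python3 - <<'E'
from h import *
c,im,d=grab('wrist'); P=pts(c,d)
hsv=cv2.cvtColor(im,cv2.COLOR_BGR2HSV)
m=((hsv[...,0]>4)&(hsv[...,0]<20)&(hsv[...,1]>120))
for a,b in((.33,.44),(.46,.575)):
    q=P[m&(P[...,0]>a)&(P[...,0]<b)&(P[...,1]<-.2)&(P[...,1]>-.36)&(P[...,2]<.04)]
    A=np.c_[q[:,:2],np.ones(len(q))]; print(np.linalg.lstsq(A,q[:,2],rcond=None)[0].round(4),q.min(0),q.max(0))
print(read_state()['q'].round(2))
E
```

```text
[-0.0022 -0.0005  0.0097] [ 0.33393796 -0.31239042 -0.0030445 ] [ 0.42722918 -0.22311513  0.01189058]
[ 0.0002 -0.0003  0.009 ] [ 0.4738282  -0.31645555  0.00335111] [ 0.56136027 -0.23081297  0.01191327]
[-0.61  0.01  1.92  0.    1.21 -2.16]
```

```bash
python3 -m creep '[[60,[-2,5,12],-0.074],[60,[-2,15,12],-0.074],[60,[-2,22,12],-0.074],[60,[-2,25,12],-0.074],[60,[-2,25,12],-0.074],[60,[-2,25,12],-0.074],[60,[-2,25,12],-0.074],[60,[-2,25,12],-0.074]]' 30;python3 -m creep '[[60,[-2,25,3],-0.074],[60,[-2,25,3],-0.074],[60,[-2,25,3],-0.074],[60,[-2,25,3],-0.074],[60,[-2,25,3],-0.074],[60,[-2,25,0],-0.074],[60,[-2,25,0],-0.074],[60,[-2,25,0],-0.074]]';python3 -m creep '[[60,[0,25,0],-0.074],[60,[0,25,0],-0.074],[60,[0,25,0],-0.074],[60,[0,25,0],-0.074],[60,[0,25,0],-0.074],[60,[0,20,0],-0.074],[60,[0,12,0],-0.07],[60,[0,5,0],-0.07]]';python3 -m creep '[[60,[0,0,0],0],[60,[0,0,0],0],[60,[0,0,0],0],[60,[0,0,0],0],[60,[0,0,0],0],[60,[0,0,0],0],[60,[0,0,0],0],[60,[0,0,0],0]]'
python3 - <<'E'
from h import *
c,im,d=grab('wrist','w20.png'); np.savez('pics/w20.npz',im=im,d=d)
s=read_state(); print(R.from_rotvec(s['tcp_rot']).as_matrix().round(3), s['q'].round(2))
cv2.imwrite('pics/w20b.png',cv2.resize(im,(800,600)))
E
```

```text
time: 28.98
tool_pos: [0.4382, -0.1157, 0.3118]
tcp_rot: [0.475, 1.522, -0.475]
wrist_force: [0.4, 0.3, -0.1]
width: 0.766
time: 29.65
tool_pos: [0.4222, 0.0843, 0.3264]
tcp_rot: [0.929, 1.365, -0.932]
wrist_force: [1.6, 0.7, -0.4]
width: 0.765
time: 30.32
tool_pos: [0.4221, 0.2469, 0.3258]
tcp_rot: [1.359, 1.105, -1.365]
wrist_force: [-0.6, 0.1, 0.7]
width: 0.762
time: 30.98
tool_pos: [0.4228, 0.2446, 0.3284]
tcp_rot: [1.361, 1.103, -1.361]
wrist_force: [0.2, -1.2, -0.3]
width: 0.767
[[ 0.     0.978 -0.207]
 [ 0.    -0.207 -0.978]
 [-1.     0.    -0.   ]] [ 0.47 -0.14  1.86  0.    1.43  0.68]
```

View pics/w20b.png

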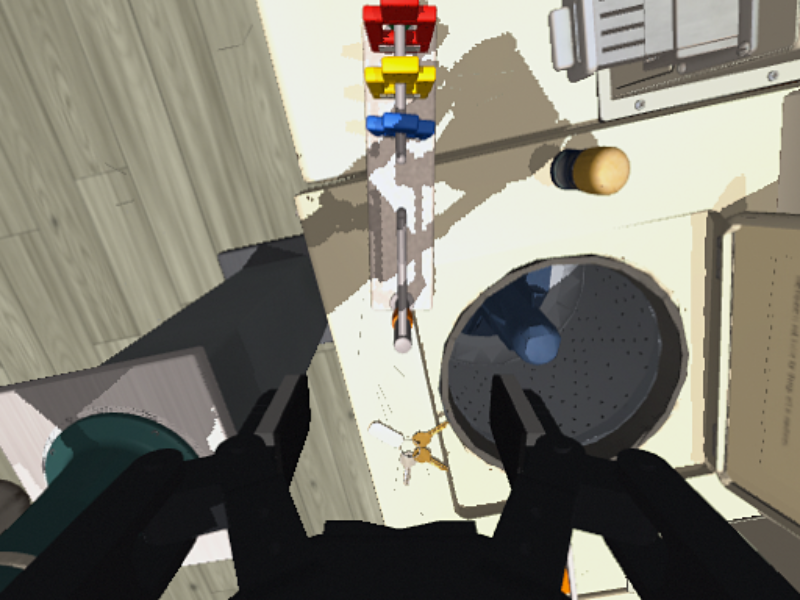

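```bash
python3 - <<'E'
from h import *
z=np.load('pics/w20.npz'); im,d=z['im'],z['d']; c=get_calibration('wrist'); P=pts(c,d)
hsv=cv2.cvtColor(im,cv2.COLOR_BGR2HSV).astype(int); H,S,V=hsv[...,0],hsv[...,1],hsv[...,2]
near=(P[...,1]>.1)&(P[...,1]<.5)&(P[...,0]>.35)&(P[...,0]<.53)
for n,m in dict(red=((H<8)|(H>172))&(S>150),yel=(H>18)&(H<34)&(S>150),blue=(H>100)&(H<125)&(S>150)).items():
    q=P[m&near&(P[...,2]>.161)]; print(n,len(q),'mean',(q.mean(0)*1000).round(1),'rng',(q.min(0)*1000).round(),(q.max(0)*1000).round())
    q2=q[:,:2].astype(np.float32)*1000; print(cv2.minAreaRect(q2))
m=near&(P[...,2]>.117)&(P[...,2]<.15)&(S<80)
q=P[m]
for a,b in((.10,.30),(.30,.46)):
    k=q[(q[:,1]>a)&(q[:,1]<b)]; print(len(k),(k.min(0)*1000).round(),(k.max(0)*1000).round(), np.polyfit(k[:,1],k[:,0],1).round(4))
# pts by y bins
for y in np.arange(.15,.46,.015):
    k=q[(q[:,1]>y)&(q[:,1]<y+.015)]
    if len(k)>3: print(round(y,3),len(k),(np.median(k,0)*1000).round(1), (k[:,2].max()*1000).round())
for p,zz in (((402/1.5625,344/1.5625),.133),((402/1.5625,212/1.5625),.141),((400/1.5625,157/1.5625),.141)): print(onplane(c,[p],zz))
# base corners
for p in ((370,307),(432,308)): print('base',onplane(c,[(p[0]/1.5625,p[1]/1.5625)],.012))
E
```

```text
red 148 mean [457.6 411.2 175. ] rng [439. 324. 161.] [469. 418. 471.]
((448.1617431640625, 369.837646484375), (93.53742980957031, 22.942943572998047), 77.59261322021484)
yel 304 mean [451.1 379.7 172.1] rng [439. 324. 161.] [463. 388. 471.]
((445.7470397949219, 354.9652099609375), (63.447364807128906, 22.97911262512207), 77.38677978515625)
blue 378 mean [437.7 310.4 256.3] rng [368. 222. 161.] [488. 356. 471.]
((446.8935852050781, 275.17901611328125), (136.314208984375, 103.83531188964844), 58.166744232177734)
608 [404. 171. 117.] [436. 291. 143.] [0.1968 0.3761]
412 [420. 323. 121.] [484. 426. 142.] [0.1997 0.3755]
0.165 66 [411.2 176.1 132.6] 134.0
0.18 102 [412.8 184.5 128.8] 134.0
0.195 59 [416.  202.1 128. ] 130.0
0.21 65 [418.4 217.4 127.9] 130.0
0.225 71 [421.5 232.4 127.9] 130.0
0.24 70 [424.7 247.7 127.9] 130.0
0.255 72 [427.8 262.5 128. ] 130.0
0.27 67 [430.7 277.2 127.9] 140.0
0.285 36 [433.1 288.5 139.1] 143.0
0.315 41 [440.8 326.8 139. ] 142.0
0.33 92 [442.8 337.3 127.7] 137.0
0.345 17 [448.2 358.5 128.4] 138.0
0.36 105 [449.2 367.4 128.3] 130.0
0.375 15 [449.9 375.9 128.8] 133.0
0.39 80 [455.2 399.3 128.2] 130.0
0.405 61 [457.1 410.1 128.2] 137.0
[[0.41122359 0.17833647 0.133     ]]
[[0.43402614 0.28806039 0.141     ]]
[[0.44065316 0.32700846 0.141     ]]
base [[0.37512027 0.17809742 0.012     ]]
base [[0.44339928 0.162492   0.012     ]]
```

```bash
python3 - <<'E'
from h import *
z=np.load('pics/w20.npz'); im,d=z['im'],z['d']; c=get_calibration('wrist'); P=pts(c,d)
hsv=cv2.cvtColor(im,cv2.COLOR_BGR2HSV).astype(int); H,S,V=hsv[...,0],hsv[...,1],hsv[...,2]
O=np.array([.4368,.3075]); ey=np.array([.1942,.981]); ex=np.array([.981,-.1942])
for n,m in dict(red=((H<8)|(H>172))&(S>150),yel=(H>18)&(H<34)&(S>150),blue=(H>100)&(H<125)&(S>150)).items():
    for lo,hi in((.164,.175),(.125,.142)):
        q=P[m&(P[...,2]>lo)&(P[...,2]<hi)&(P[...,1]>.3)]
        if len(q)<5: print(n,lo,len(q)); continue
        a=(q[:,:2]-O)@np.c_[ex,ey]*1000
        print(n,lo,len(q),'x',np.percentile(a[:,0],[3,97]).round(1),'y',np.percentile(a[:,1],[3,50,97]).round(1),'ztop',np.percentile(q[:,2],97).round(4))
E
```

```text
red 0.164 121 x [-10.4  11.3] y [107.1 108.3 110. ] ztop 0.1698
red 0.125 389 x [-23.  24.] y [106.7 108.5 115.6] ztop 0.1406
yel 0.164 283 x [-11.1  11.3] y [70.1 74.4 79.6] ztop 0.1701
yel 0.125 300 x [-23.4  23.6] y [70.  73.2 79.3] ztop 0.1401
blue 0.164 227 x [-11.   11.3] y [37.5 41.5 46.2] ztop 0.17
blue 0.125 201 x [-23.2  23.7] y [36.4 41.5 47.3] ztop 0.1402
```

```bash
python3 -m creep '[[60,[5,25,0],0.013],[60,[6,27,-5],0],[60,[6,27,-10],0],[60,[5,25,-15],0],[60,[0,0,-30],0],[60,[0,0,-30],0],[60,[0,0,-30],0],[60,[0,0,-15],0]]' 30;python3 -m creep '[[60,[0,0,-10],0],[60,[0,0,0],0],[60,[0,0,0],0],[60,[0,0,0],0],[60,[0,0,0],0],[60,[0,0,0],0],[60,[0,0,0],0],[60,[0,0,0],0]]'
python3 - <<'E'
from h import *
c,im,d=grab('wrist','w21.png')
O=np.array([.4368,.3075]); ey=np.array([.1942,.981]); ex=np.array([.981,-.1942])
s=read_state(); print(s['tool_pos'],(s['tool_pos'][:2]-O)@np.c_[ex,ey]*1000)
E
```

```text
time: 31.7
tool_pos: [0.4427, 0.3478, 0.1889]
tcp_rot: [1.346, 1.111, -1.356]
wrist_force: [-0.4, -0.7, -0.0]
width: 0.767
time: 32.37
tool_pos: [0.4451, 0.3491, 0.1841]
tcp_rot: [1.353, 1.11, -1.35]
wrist_force: [0.4, -0.3, 0.1]
width: 0.767
[0.44495628 0.34904481 0.18386942] [-0.06668905 42.33940946]
```

View pics/w21.png

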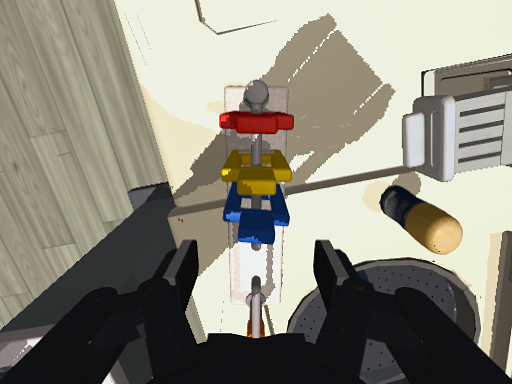

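```bash
python3 -m creep '[[60,[0,-1,-15],0],[60,[0,0,-15],0],[60,[0,0,-10],0],[60,[0,0,0],0],[120,[0,0,0],0],[180,[0,0,0],0],[220,[0,0,0],0],[220,[0,0,0],0]]' 40;python3 -m creep '[[220,[0,0,0],0],[220,[0,0,3],0],[220,[0,0,6],0],[220,[0,0,6],0],[220,[0,0,6],0],[220,[0,0,4],0],[220,[0,0,0],0],[220,[0,0,0],0]]'
python3 - <<'E'
from h import *
c,im,d=grab('wrist','w22.png')
c,im,d=grab('scene','c22.png'); cv2.imwrite('pics/c22z.png',cv2.resize(im[170:330,130:300],None,fx=4,fy=3.7,interpolation=cv2.INTER_CUBIC))
O=np.array([.4368,.3075]); ey=np.array([.1942,.981]); ex=np.array([.981,-.1942])
s=read_state(); print(s['tool_pos'],(s['tool_pos'][:2]-O)@np.c_[ex,ey]*1000)
E
```

```text
time: 33.08
tool_pos: [0.4454, 0.3484, 0.1445]
tcp_rot: [1.353, 1.11, -1.35]
wrist_force: [-0.4, 0.0, 1.2]
width: 0.274
time: 33.75
tool_pos: [0.445, 0.3481, 0.1689]
tcp_rot: [1.352, 1.111, -1.35]
wrist_force: [-0.4, 0.4, -0.1]
width: 0.269
[0.44454746 0.34776146 0.16805094] [-0.21852039 41.00104573]
```

View pics/w22.png

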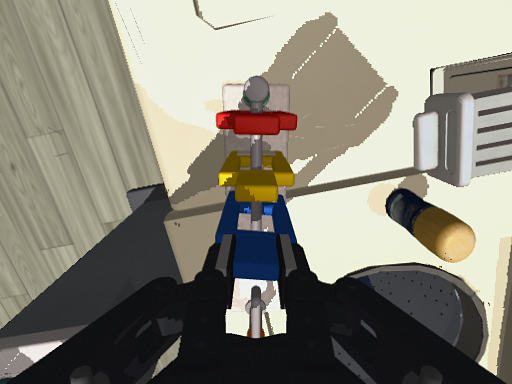

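View pics/c22z.png

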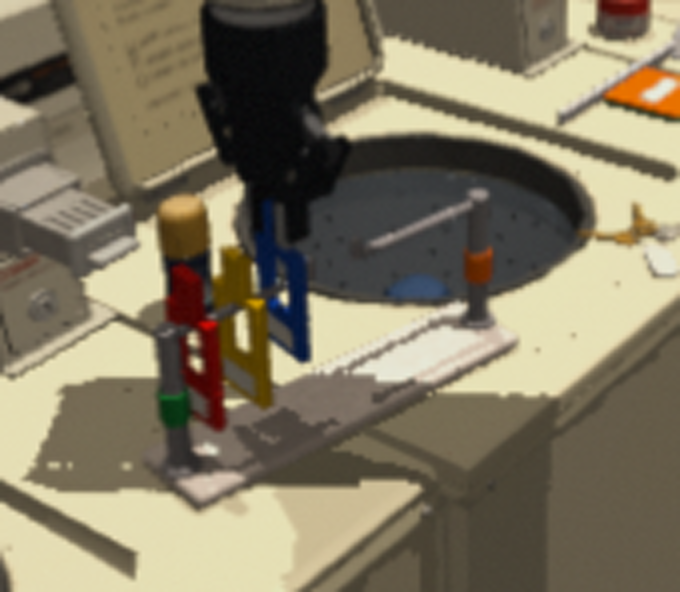

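```bash
python3 -m creep '[[220,[-3.1,-15.7,0],0],[220,[-3.1,-15.7,0],0],[220,[-3.1,-15.7,0],0],[220,[-3.1,-15.7,0],0],[220,[-3.1,-15.7,0],0],[220,[-3.1,-15.7,0],0],[220,[-3.1,-15.7,0],0],[220,[-3.1,-15.7,0],0]]';python3 -m creep '[[220,[-3.2,-15.7,0],0],[220,[0,0,0],0],[220,[0,0,-6],0],[220,[0,0,-6],0],[220,[0,0,-6],0],[220,[0,0,-4],0],[220,[0,0,-2],0],[220,[0,0,0],0]]'
python3 - <<'E'
from h import *
c,im,d=grab('wrist','w23.png')
c,im,d=grab('scene','c23.png'); cv2.imwrite('pics/c23z.png',cv2.resize(im[170:330,130:300],None,fx=4,fy=3.7,interpolation=cv2.INTER_CUBIC))
O=np.array([.4368,.3075]); ey=np.array([.1942,.981]); ex=np.array([.981,-.1942])
s=read_state(); print(s['tool_pos'],(s['tool_pos'][:2]-O)@np.c_[ex,ey]*1000)
E
```

```text
time: 34.52
tool_pos: [0.4194, 0.2204, 0.1684]
tcp_rot: [1.352, 1.11, -1.352]
wrist_force: [-0.6, -0.0, -0.1]
width: 0.268
time: 35.18
tool_pos: [0.4164, 0.2069, 0.1444]
tcp_rot: [1.349, 1.112, -1.352]
wrist_force: [-2.6, -0.9, 5.7]
width: 0.27
[0.41637363 0.20688688 0.14437018] [  -0.49919794 -102.66827342]
```

View pics/w23.png

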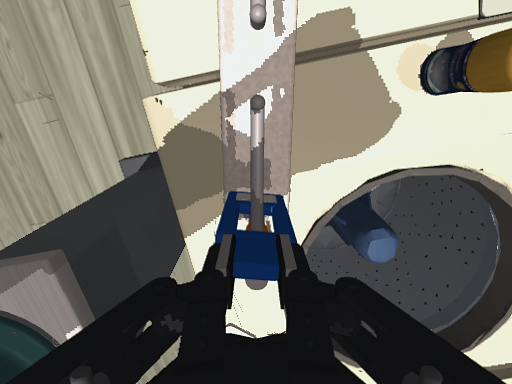

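View pics/c23z.png

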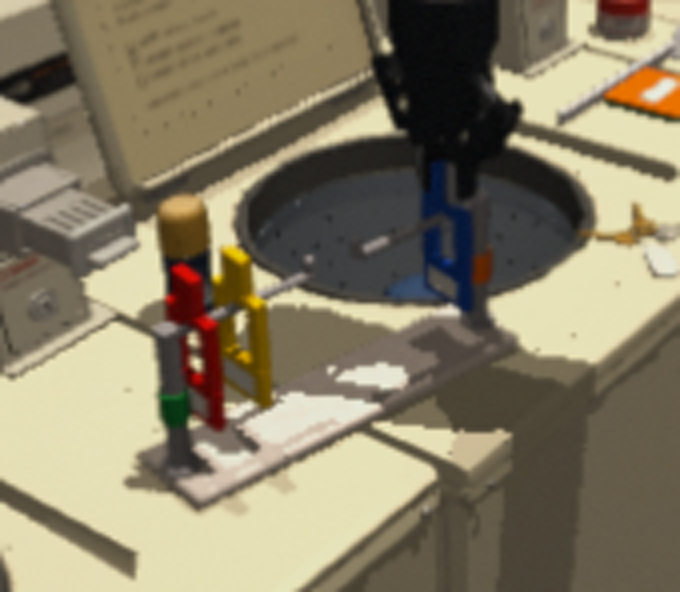

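```bash
python3 -m creep '[[200,[0,0,1],0],[160,[0,0,0],0],[100,[0,0,0],0],[60,[0,0,0],0],[60,[0,0,10],0],[60,[0,0,20],0],[60,[0,0,25],0],[60,[0,0,0],0]]';python3 -m creep '[[60,[5,25,0],0],[60,[5,25,0],0],[60,[5,25,0],0],[60,[5,25,0],0],[60,[5,25,0],0],[60,[5,25,0],0],[60,[4,20,0],0],[60,[0.5,4,0],0]]'
python3 - <<'E'
from h import *
c,im,d=grab('wrist','w24.png'); P=pts(c,d)
O=np.array([.4368,.3075]); ey=np.array([.1942,.981]); ex=np.array([.981,-.1942])
s=read_state(); print(s['tool_pos'],(s['tool_pos'][:2]-O)@np.c_[ex,ey]*1000)
hsv=cv2.cvtColor(im,cv2.COLOR_BGR2HSV).astype(int); H,S=hsv[...,0],hsv[...,1]
for n,m in dict(red=((H<8)|(H>172))&(S>150),yel=(H>18)&(H<34)&(S>150)).items():
    q=P[m&(P[...,2]>.164)&(P[...,2]<.175)&(P[...,1]>.3)]; a=(q[:,:2]-O)@np.c_[ex,ey]*1000
    print(n,len(q),np.percentile(a,[3,97],axis=0).round(1))
E
```

```text
time: 35.95
tool_pos: [0.4199, 0.2079, 0.206]
tcp_rot: [1.358, 1.108, -1.343]
wrist_force: [1.8, 0.2, 1.5]
width: 0.769
time: 36.62
tool_pos: [0.4519, 0.3836, 0.2006]
tcp_rot: [1.352, 1.112, -1.349]
wrist_force: [0.1, -0.3, 0.7]
width: 0.763
[0.45148162 0.38263132 0.20037084] [-0.18783184 76.55499429]
red 558 [[-10.4 107.8]
 [ 11.3 117.3]]
yel 482 [[-10.3  71.3]
 [ 10.8  80.7]]
```

View pics/w24.png

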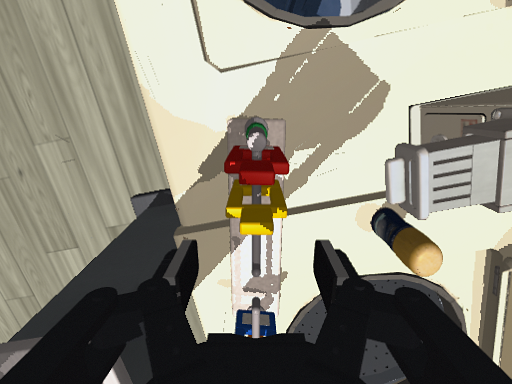

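```bash
python3 -m creep '[[60,[0,0,-20],0],[60,[0,0,-20],0],[60,[0,0,-16],0],[60,[0,0,0],0],[60,[0,0,0],0],[120,[0,0,0],0],[180,[0,0,0],0],[220,[0,0,0],0]]' 40;python3 -m creep '[[220,[0,0,0],0],[220,[0,0,0],0],[220,[0,0,3],0],[220,[0,0,6],0],[220,[0,0,6],0],[220,[0,0,6],0],[220,[0,0,4],0],[220,[0,0,0],0]]'
python3 - <<'E'
from h import *
c,im,d=grab('wrist','w25.png')
O=np.array([.4368,.3075]); ey=np.array([.1942,.981]); ex=np.array([.981,-.1942])
s=read_state(); print(s['tool_pos'],(s['tool_pos'][:2]-O)@np.c_[ex,ey]*1000)
E
```

```text
time: 37.33
tool_pos: [0.4521, 0.381, 0.146]
tcp_rot: [1.354, 1.11, -1.349]
wrist_force: [1.1, 1.1, -0.2]
width: 0.352
time: 38.0
tool_pos: [0.452, 0.3812, 0.1709]
tcp_rot: [1.354, 1.111, -1.349]
wrist_force: [-0.1, 0.4, -0.7]
width: 0.268
[0.45167991 0.38095755 0.17021018] [ 0.33173241 74.95153438]
```

View pics/w25.png

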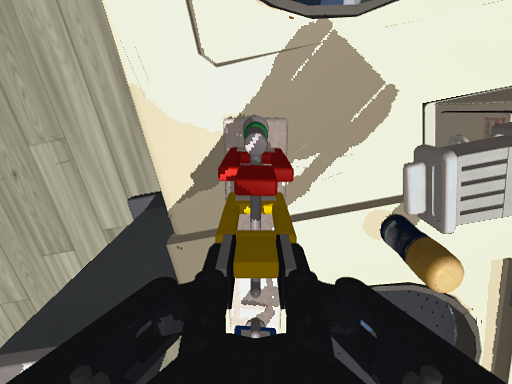

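```bash
python3 -m creep '[[220,[-3.1,-15.7,0],0],[220,[-3.1,-15.7,0],0],[220,[-3.1,-15.7,0],0],[220,[-3.1,-15.7,0],0],[220,[-3.1,-15.7,0],0],[220,[-3.1,-15.7,0],0],[220,[-3.1,-15.7,0],0],[220,[-3.1,-15.7,0],0]]';python3 -m creep '[[220,[-3.2,-15.7,0],0],[220,[0,0,0],0],[220,[0,0,-6],0],[220,[0,0,-6],0],[220,[0,0,-6],0],[220,[0,0,-5],0],[220,[0,0,-2],0],[220,[0,0,0],0]]'
python3 - <<'E'
from h import *
c,im,d=grab('wrist','w26.png')
O=np.array([.4368,.3075]); ey=np.array([.1942,.981]); ex=np.array([.981,-.1942])
s=read_state(); print(s['tool_pos'],(s['tool_pos'][:2]-O)@np.c_[ex,ey]*1000)
E
```

```text
time: 38.72
tool_pos: [0.4261, 0.2534, 0.1694]
tcp_rot: [1.352, 1.11, -1.351]
wrist_force: [-0.2, 0.6, -1.8]
width: 0.269
time: 39.38
tool_pos: [0.4232, 0.2398, 0.1456]
tcp_rot: [1.35, 1.111, -1.352]
wrist_force: [-5.0, -2.7, 12.9]
width: 0.263
[0.42320533 0.23982575 0.14568815] [ -0.19403483 -69.0285242 ]
```

View pics/w26.png

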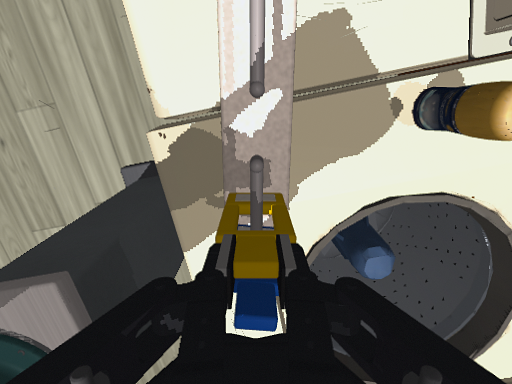

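```bash
python3 -m creep '[[200,[0,0,1],0],[160,[0,0,0],0],[100,[0,0,0],0],[60,[0,0,0],0],[60,[0,0,10],0],[60,[0,0,20],0],[60,[0,0,25],0],[60,[0,0,0],0]]';python3 -m creep '[[60,[5,25,0],0],[60,[5,25,0],0],[60,[5,25,0],0],[60,[5,25,0],0],[60,[5,25,0],0],[60,[5,25,0],0],[60,[4,20,0],0],[60,[1.5,7.5,0],0]]'; python3 -m creep '[[60,[0,0,0],0],[60,[0,0,0],0],[60,[0,0,0],0],[60,[0,0,0],0],[60,[0,0,0],0],[60,[0,0,0],0],[60,[0,0,0],0],[60,[0,0,0],0]]'
python3 - <<'E'
from h import *
c,im,d=grab('wrist','w27.png'); P=pts(c,d)
O=np.array([.4368,.3075]); ey=np.array([.1942,.981]); ex=np.array([.981,-.1942])
s=read_state(); print(s['tool_pos'],(s['tool_pos'][:2]-O)@np.c_[ex,ey]*1000)
hsv=cv2.cvtColor(im,cv2.COLOR_BGR2HSV).astype(int); H,S=hsv[...,0],hsv[...,1]
for n,m in dict(red=((H<8)|(H>172))&(S>150)).items():
    q=P[m&(P[...,2]>.164)&(P[...,2]<.175)&(P[...,1]>.3)]; a=(q[:,:2]-O)@np.c_[ex,ey]*1000
    print(n,len(q),np.percentile(a,[3,97],axis=0).round(1))
E
```

```text
time: 40.1
tool_pos: [0.4262, 0.2409, 0.2058]
tcp_rot: [1.358, 1.109, -1.344]
wrist_force: [0.4, 0.7, 0.6]
width: 0.767
time: 40.77
tool_pos: [0.4591, 0.4195, 0.2003]
tcp_rot: [1.351, 1.112, -1.349]
wrist_force: [-0.2, -0.9, 0.9]
width: 0.765
time: 41.43
tool_pos: [0.4588, 0.4165, 0.2005]
tcp_rot: [1.352, 1.11, -1.352]
wrist_force: [-0.0, -0.1, 0.3]
width: 0.767
[0.4587703  0.41660205 0.20043041] [  0.36524766 111.29574098]
red 490 [[-10.5 108.2]
 [ 11.  117.5]]
```

View pics/w27.png

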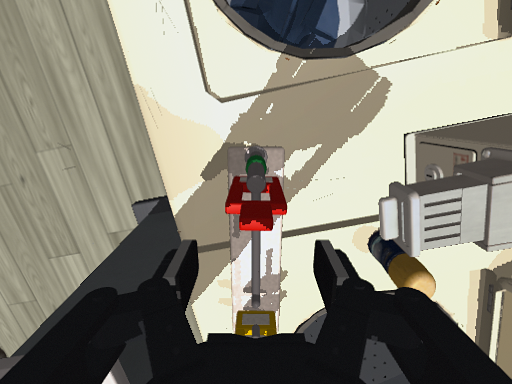

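```bash
python3 -m creep '[[60,[0,1,-20],0],[60,[0,0,-20],0],[60,[0,0,-16],0],[60,[0,0,0],0],[60,[0,0,0],0],[120,[0,0,0],0],[180,[0,0,0],0],[220,[0,0,0],0]]' 40;python3 -m creep '[[220,[0,0,0],0],[220,[0,0,0],0],[220,[0,0,3],0],[220,[0,0,6],0],[220,[0,0,6],0],[220,[0,0,6],0],[220,[0,0,4],0],[220,[0,0,0],0]]'
python3 - <<'E'
from h import *
c,im,d=grab('wrist','w28.png')
O=np.array([.4368,.3075]); ey=np.array([.1942,.981]); ex=np.array([.981,-.1942])
s=read_state(); print(s['tool_pos'],(s['tool_pos'][:2]-O)@np.c_[ex,ey]*1000)
E
```

```text
time: 42.15
tool_pos: [0.4596, 0.4185, 0.146]
tcp_rot: [1.354, 1.111, -1.349]
wrist_force: [0.8, 0.0, -0.1]
width: 0.348
time: 42.82
tool_pos: [0.4595, 0.4184, 0.171]
tcp_rot: [1.354, 1.111, -1.349]
wrist_force: [-0.1, 0.3, -0.8]
width: 0.272
[0.45920083 0.41817623 0.17027856] [  0.48189485 112.92362395]
```

View pics/w28.png

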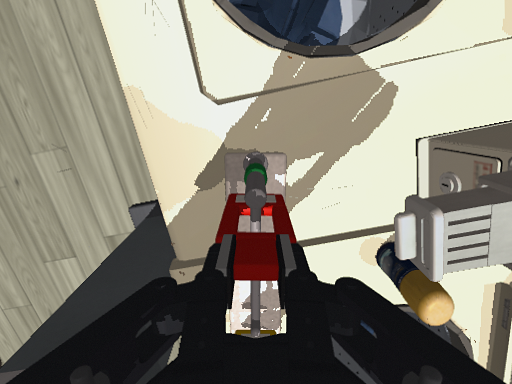

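```bash
python3 -m creep '[[220,[-3.1,-15.7,0],0],[220,[-3.1,-15.7,0],0],[220,[-3.1,-15.7,0],0],[220,[-3.1,-15.7,0],0],[220,[-3.1,-15.7,0],0],[220,[-3.1,-15.7,0],0],[220,[-3.1,-15.7,0],0],[220,[-3.1,-15.7,0],0]]';python3 -m creep '[[220,[-3.1,-15.7,0],0],[220,[-1.3,-6,0],0],[220,[0,0,-6],0],[220,[0,0,-6],0],[220,[0,0,-6],0],[220,[0,0,-5],0],[220,[0,0,-1],0],[220,[0,0,0],0]]'
python3 - <<'E'
from h import *
c,im,d=grab('wrist','w29.png')
O=np.array([.4368,.3075]); ey=np.array([.1942,.981]); ex=np.array([.981,-.1942])
s=read_state(); print(s['tool_pos'],(s['tool_pos'][:2]-O)@np.c_[ex,ey]*1000)
E
```

```text
time: 43.53
tool_pos: [0.4335, 0.2909, 0.1691]
tcp_rot: [1.351, 1.111, -1.352]
wrist_force: [-0.2, -0.1, 0.1]
width: 0.27
time: 44.2
tool_pos: [0.4296, 0.271, 0.1458]
tcp_rot: [1.35, 1.111, -1.352]
wrist_force: [-2.1, -1.8, 7.5]
width: 0.271
[0.42953153 0.27101286 0.14580725] [ -0.04457123 -37.20541885]
```

View pics/w29.png

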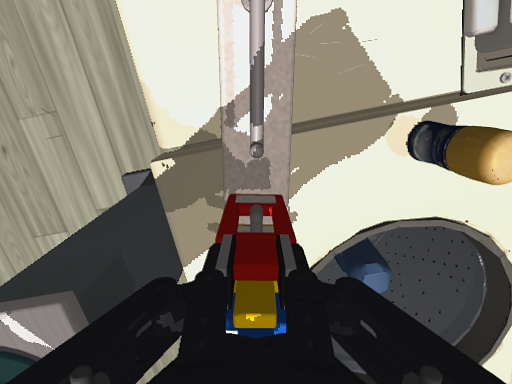

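```bash
python3 -m creep '[[200,[0,0,1],0],[160,[0,0,0],0],[100,[0,0,0],0],[60,[0,0,0],0],[60,[0,0,10],0],[60,[0,0,25],0],[60,[0,0,30],0],[60,[0,0,30],0]]';python3 -m creep '[[60,[0,-5,20],0],[60,[0,-10,20],0],[60,[0,-15,10],0],[60,[0,-15,0],0],[60,[0,-15,0],0],[60,[0,0,0],0],[60,[0,0,0],0],[60,[0,0,0],0]]'; python3 -m creep '[[60,[0,0,0],0],[60,[0,0,0],0],[60,[0,0,0],0],[60,[0,0,0],0],[60,[0,0,0],0],[60,[0,0,0],0],[60,[0,0,0],0],[60,[0,0,0],0]]'
python3 - <<'E'
from h import *
O=np.array([.4368,.3075]); ey=np.array([.1942,.981]); ex=np.array([.981,-.1942])
for n in('wrist','scene','side'):
    c,im,d=grab(n,n+'30.png'); P=pts(c,d)
    hsv=cv2.cvtColor(im,cv2.COLOR_BGR2HSV).astype(int); H,S=hsv[...,0],hsv[...,1]
    for k,m in dict(red=((H<8)|(H>172))&(S>150),yel=(H>18)&(H<34)&(S>150),blue=(H>100)&(H<125)&(S>150)).items():
        a=np.c_[(P[...,:2].reshape(-1,2)-O)@np.c_[ex,ey],P[...,2].ravel()]*1000
        q=a[m.ravel()&(np.abs(a[:,0])<40)&(np.abs(a[:,1])<140)&(a[:,2]>30)&(a[:,2]<220)]
        if len(q): print(n,k,len(q),np.percentile(q,[2,50,98],axis=0).round(1).tolist())
    if n=='scene': cv2.imwrite('pics/c30z.png',cv2.resize(im[150:330,130:350],None,fx=3.6,fy=3.3,interpolation=cv2.INTER_CUBIC))
    if n=='side': cv2.imwrite('pics/s30z.png',cv2.resize(im[140:310,160:330],None,fx=4,fy=3.5,interpolation=cv2.INTER_CUBIC))
E
```

```text
time: 44.92
tool_pos: [0.4289, 0.2702, 0.2421]
tcp_rot: [1.35, 1.111, -1.353]
wrist_force: [-0.0, 0.8, 0.3]
width: 0.764
time: 45.58
tool_pos: [0.4296, 0.2109, 0.2916]
tcp_rot: [1.352, 1.111, -1.351]
wrist_force: [-0.1, 0.4, -0.1]
width: 0.765
time: 46.25
tool_pos: [0.4295, 0.2105, 0.2912]
tcp_rot: [1.351, 1.111, -1.351]
wrist_force: [0.7, 0.3, 0.6]
width: 0.764
wrist red 598 [[-23.5, -42.3, 81.9], [-0.0, -36.7, 140.2], [22.5, -32.7, 169.7]]
wrist yel 816 [[-23.5, -73.3, 73.2], [0.3, -65.5, 138.7], [23.0, -63.4, 169.5]]
wrist blue 891 [[-22.4, -106.6, 76.7], [0.9, -98.4, 138.6], [23.2, -94.8, 169.3]]
scene red 303 [[-26.9, -45.8, 56.9], [-10.9, -37.9, 117.4], [21.3, -34.8, 170.3]]
scene yel 235 [[-27.8, -75.6, 55.9], [-14.6, -68.4, 130.1], [12.3, -65.6, 170.7]]
scene blue 220 [[-27.2, -107.4, 62.3], [-13.8, -101.1, 131.4], [12.2, -97.2, 170.8]]
side red 45 [[-18.5, -70.5, 53.4], [9.5, -43.7, 131.4], [23.9, -35.3, 168.5]]
side yel 59 [[-11.9, -110.2, 56.2], [13.9, -74.4, 128.9], [27.7, -60.5, 167.4]]
side blue 45 [[-23.0, -117.7, 57.3], [4.9, -106.4, 126.5], [22.7, -99.4, 167.4]]
```

View pics/c30z.png

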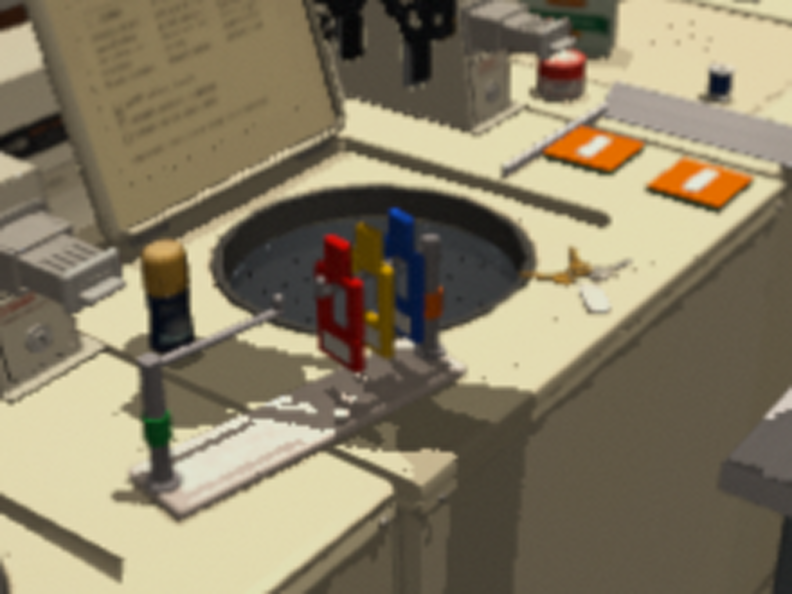

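View pics/s30z.png

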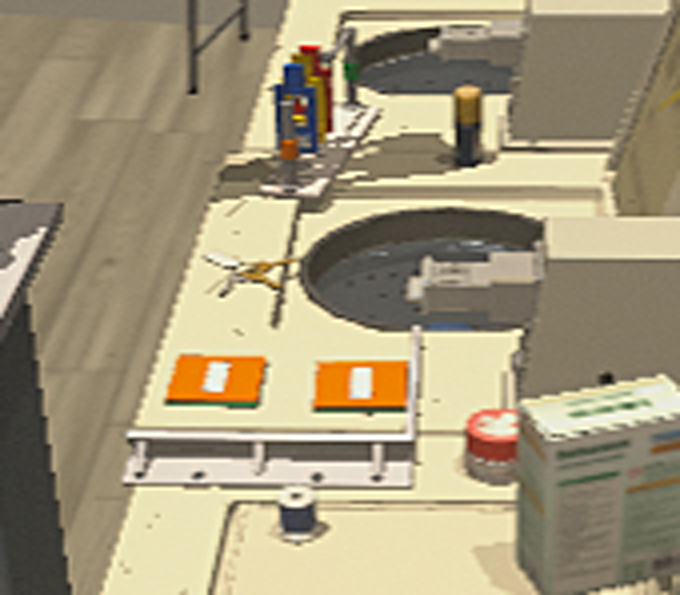

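View pics/wrist30.png

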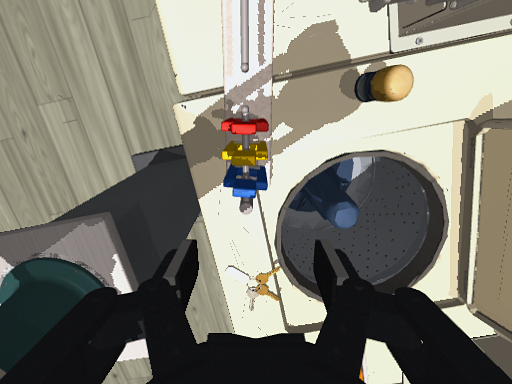

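All tags hang at y ≈ -37, -68 and -100 mm on the orange rail (tab tops at 170 mm). Both plates lie orange side up, and the robot is clear of everything.

```bash
python3 -c "
from workcell import *
print(finish_job())"
```

```text
the job is handed in; nothing more can be done
None
```

The job is handed in, at about 46 s of the 208 s allowed. `finish_job()` gives no verdict, so what follows rests on my own checks.

**Plates:** I pushed each one home against the fence and tipped its upper edge back along an arc. I then gripped it upright, carried it clear of the fence, stood it on the deck and tipped it over. Plane fits to the depth readings, taken before the tags were moved, showed both flat with the orange side up. The last pictures still show both lying orange side up.

**Knocked plate:** Just after it was turned, the right-hand plate was about 25 mm from where I had tipped it. This was probably the announced knock. It lies flat against the guide, so I left it there.

**Tags:** All three were present. I lifted blue, yellow and red in turn over the end stops and let go of each one on the orange-collared rail. The last readings put them at about y = -100, -68 and -37 mm in the stand frame. The tab tops are at 170 mm, against 169 mm expected for a tag resting on the rail.

**Bystanders and robot:** The pot, spool and bottle were never touched and look unmoved in the pictures, though I did not measure them at the end. The gripper ended open, at z ≈ 0.29 m and clear of everything. No wrist reading at the end of a move exceeded about 15 N.

**Small disagreement:** The side camera put the tags 4 to 6 mm farther toward the orange post than the other two cameras. All the readings lie inside the allowed range.

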